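New belt pulleys for the floor polisher

TASK

Finish the pulley swap on the open floor polisher: take all the grey caps off the spindles and drop them in the cardboard scrap box, and push every new pulley on the table onto a splined spindle of its own, collar up, turning it to and fro until the teeth mesh and it sits fully home on the boss. Tip the broken old pulley halves off the steel tray into the scrap box too, pick up any that miss, and put the empty tray back flat on the middle of its black mat. Leave the roll of tape where it is.

Things in the scene. Friction and masses are not known exactly. Their poses are not given: they have to be found in the camera images.
- pulley1_c (a point): new aluminium toothed-belt pulley, 56 mm tall, 175-350 g, standing upright, collar up; this point is on its axis half-way up (28 mm above its underside), z up the axis. Lower part: toothed body with flanges 80 mm across, 24 mm tall; upper part: smooth round collar 56 mm across, 32 mm tall, to be gripped. Splined bore right through: see pulley2_c. Two or three of the pulleys are present.
- pulley2_c (a point): a like pulley, same point. All have a bore 37 mm wide with six inward teeth, each 6.5 mm wide, every 60 degrees, running the whole height (28 mm clear between opposite teeth); one tooth lies along the pulley's x axis. Any pulley fits any spindle.
- pulley3_c (a point): a third like pulley, same point
- spindle1 (a point): first of three upright splined steel spindles, 100 mm apart in a row along the y of the fixed black drive unit (110 by 290 mm, 40 mm tall, low motor cover on its +x side). The point is on the spindle's axis where a pulley's centre lies when fully home: 28 mm above the 52 mm wide boss on which the pulley then rests (boss top 46 mm above the table). Teeth: see spindle2 and spindle3.
- spindle2 (a point): middle spindle, same point. Above the boss each spindle has six teeth (34 mm over the tips, 6.5 mm wide, 60 degrees apart) for 36 mm, then a plain round nose 25 mm thick, tapered at the tip, 52 mm in all. Play to a pulley's bore about 1.5 mm all round.
- spindle3 (a point): last spindle, same point. Each spindle stands at its own angle, not shown by these entries' axes, and is stiff to turn. A pulley slips over the nose, comes to stand on the tooth ends 36 mm above home, and goes down only when turned to within about 5 degrees of a meshing angle (one every 60 degrees).
- cap1_c (a point): grey plastic transport cap sitting loosely over the nose of a spindle, 40 mm across, 22 mm tall, closed on top, 30 g; the point is at its centre, 11 mm above its underside, 95 mm above the table. Lifts straight off. Two or three of the caps are present.
- cap2_c (a point): a like cap on another spindle, same point
- cap3_c (a point): a like cap on another spindle, same point
- tray_grip (a point): wooden grip board of the small loose steel tray, 12 mm thick along the tray's x, 70 mm wide along y; the point is on its mid-plane, 50 mm above the tray's underside, 15 mm below the board's top. Tray: 190 mm (x) by 110 mm (y), floor 3 mm, side walls 18 mm tall, open at the lip end (+x). z is the tray's up. Tray 300 g.
- tray_c (a point): centre of the same tray, on top of its 3 mm floor, axes as at tray_grip (which is 89 mm toward -x and 47 mm up)
- tray_lip (a point): middle of the tray's open lip edge, 95 mm toward the tray's +x from tray_c, on top of the floor
- half1_c (a point): broken half of an old black plastic pulley, a chunky piece 48 mm (x) by 28 mm (y) by 24 mm tall, 60 g, starting on the tray; the point is at its centre, 12 mm above its underside. Two to four are present. They slide on the tray once it is tipped to some 30 to 40 degrees.
- half2_c (a point): broken half of an old black plastic pulley, a chunky piece 48 mm (x) by 28 mm (y) by 24 mm tall, 60 g, starting on the tray; the point is at its centre, 12 mm above its underside. Two to four are present. They slide on the tray once it is tipped to some 30 to 40 degrees.
- half3_c (a point): broken half of an old black plastic pulley, a chunky piece 48 mm (x) by 28 mm (y) by 24 mm tall, 60 g, starting on the tray; the point is at its centre, 12 mm above its underside. Two to four are present. They slide on the tray once it is tipped to some 30 to 40 degrees.
- half4_c (a point): broken half of an old black plastic pulley, a chunky piece 48 mm (x) by 28 mm (y) by 24 mm tall, 60 g, starting on the tray; the point is at its centre, 12 mm above its underside. Two to four are present. They slide on the tray once it is tipped to some 30 to 40 degrees.
- bin: fixed cardboard scrap box, open on top, 170 mm (x) by 200 mm (y), 80 mm tall, walls 5 mm; origin at the centre of its underside
- mat_c (a point): centre of the top of the black rubber mat, 240 mm (x) by 150 mm (y), 3 mm thick, fixed, on which the tray stands at the start
- tape: roll of white tape lying flat, 68 mm across, 24 mm tall, bystander; origin under its centre
Things that resemble listed ones, but are neither listed nor needed, are in the scene too. What is shaped like the part that bears half2_c but orange or yellow is not meant.

How it is judged:
By the outcome, as a careful person would: the job done as asked, in the order asked, and still so for the second after the job is handed in, with the robot touching nothing.
Of pulley1, pulley2, pulley3 only 2 to 3 are there at a start; the rules pass over those that are not, and their reading is None.
Of half1, half2, half3, half4 only 2 to 4 are there at a start; the rules pass over those that are not, and their reading is None.
Of cap1, cap2, cap3 only 2 to 3 are there at a start; the rules pass over those that are not, and their reading is None.
At some moment in a run one of pulley1, pulley2, pulley3 may be knocked a few centimetres aside while the robot is not near it.
It also fails if it takes over 210 s, if anything falls off the work surface, if the arm or the gripper's body presses on something with over 40 N, if the wrist force passes 120 N, or if a joint passes its speed limit or range.

ROBOT

A 6-joint arm with a two-finger parallel gripper is mounted at the origin on the work surface. World frame = base frame: x ahead of the robot, y to its left, z up, the work surface at z = 0. Lengths are in m, angles in rad, forces in N, time in s.
With the tool pointing down it reaches from about 0.25 to 0.725 m from the base axis. Payload 9.7 kg.
Tool frame: the origin (TCP) lies midway between the tips of the shut fingers; the grasp point (between the pads) lies 19 mm behind it; z points along the fingers, y is the direction in which the jaws open and shut (so a half turn about z gives the same grasp; the last joint's range is limited). The gripper opens to 85 mm and grips with 20 to 120 N. Pads are 22 mm wide; open, the fingers measure 114 mm over their backs; the gripper's body (76 mm by 85 mm) begins 54 mm behind the grasp point. The pads swing forward as they close: fully open they stand 13 mm farther back than shut.
Start: joints at [-1.19, 0.087, 0.176, 1.66, 0, 1.571], TCP at [0.204, -0.511, 0.231] pointing down, gripper open.
Joint ranges: [-3.13, 3.13], [-0.85, 1.81], [-1.15, 1.24], [-2.2, 2.28], [-1.44, 1.52], [-3.14, 3.14]. Speed limits (rad/s): [2.22, 2.22, 2.57, 3.14, 3.14, 3.14].

INTERFACE

Orientations are given as a rotation vector (axis times angle).
In Python, from cell import read_state, eyes, r gives the robot as it stands.
- The arm moves only by the tool apply_moves, never from a script. Its argument "commands" is a list that holds one entry, the list of rows, each a list of 7 numbers: the shift along the tool's x, y, z in cm, then the turn, a rotation vector about the tool's x, y, z in rad, then the opening, from 0 (shut) to 1 (fully open). In form: [[[x, y, z, ax, ay, az, grip], ...]]. A call has 1 to 10 rows; each row is the pose to reach, as a shift and turn from the pose commanded when the call began, along the tool's axes at that moment; what a row does not reach only later rows make up. A row lasts 1/8 s, in which the tool goes at most 62.5 mm and 10.7 degrees, less where a joint would pass 70% of its speed; a pose out of reach is approached as far as the arm can. A call with a gripper value outside its range is refused whole. The fingers move at their own pace and stop on an object; "grip_force" is the grip in N (left out, the last holds). Time passes only in rows, so rows that repeat a pose let the fingers close. It gives the time, the measured TCP pose, the force and the opening at its end, in the units of the state.
- read_state(): the state, without advancing time (a new reading comes with each control period).
- eyes.read_camera(name): name is "scene" or "top"; returns the picture (384x512x3 uint8, red, green, blue); there is no depth.
- eyes.get_calibration(name): a dict with "fx", "fy", "cx", "cy" (pixels), "R" (3x3) and "t" (3): a world point X has camera coordinates R X + t. Camera axes: x right, y down, z forward; pixel columns grow to the right and rows downward; lengths in m; the calibration is good to about 2 mm. A picture is of the moment at which its call begins. get_calibration takes no time and is no camera call.
- r.job_done(): hands the job in, once; it reports no verdict.
The state is a dict: "t": time; "joint_pos": joint angles; "dq": joint speeds; "joint_torque": joint torques, N m; "eef_pos": TCP position; "tcp_rot": TCP orientation; "force": force on the tool from outside, world axes, zero at the start; "wrist_torque": the same for the moment, N m; "opening": finger opening in m.
Only numpy, scipy, OpenCV 4.12 (cv2) and the standard library are available. Lean on these libraries where they do the work, as an engineer would, in place of code of your own. Each camera call takes 0.05 s, during which the arm holds its last target. There are 200 camera calls.

## Working session

There is one attempt and no reset: what is moved stays moved. The work goes in short steps, Python scripts to look and compute and a tool call to move; the robot and the scene stay as the last step left them, time stands still between calls to the robot, and variables do not carry over. Pictures are saved under pics/ and viewed, on a budget of 20 in all, crops included, one or two more only if the job needs it, and the job is handed in when it is done.

Besides the shell and the picture viewer there is one more tool, called after "Emit:" as name([rows], argument=value, ...), one row to a line, values as JSON. apply_moves: Moves the arm, as the interface text tells. Its arguments: {"type":"object","properties":{"commands":{"type":"array"},"grip_force":{"type":"number"}},"required":["commands"]}

```bash
ls; mkdir -p pics; python3 - <<'E'
from cell import read_state, eyes, r
import cv2, numpy as np
for n in("scene","top"):
    im=eyes.read_camera(n); np.save(f"pics/{n}0.npy",im)
    cv2.imwrite(f"pics/{n}0.png",cv2.resize(im[...,::-1],(800,600),interpolation=cv2.INTER_CUBIC))
    c=eyes.get_calibration(n); print(n,{k:np.round(v,3).tolist() for k,v in c.items()})
    print("campos",-np.array(c["R"]).T@np.array(c["t"]))
s=read_state();print(s)
E
```

```text
pics
scene {'fx': 486.435, 'fy': 486.435, 'cx': 255.02, 'cy': 196.167, 'R': [[0.26, 0.965, 0.022], [0.575, -0.137, -0.807], [-0.776, 0.223, -0.591]], 't': [-0.233, -0.175, 2.0]}
campos [ 1.71285439 -0.24496417  1.04493042]
top {'fx': 391.93, 'fy': 391.93, 'cx': 257.973, 'cy': 191.461, 'R': [[0.004, -1.0, 0.012], [-0.98, -0.007, -0.199], [0.199, -0.011, -0.98]], 't': [0.108, 0.463, 0.993]}
campos [0.25600393 0.12220711 1.06335632]
{'t': 0.1, 'joint_pos': array([-1.19001205e+00,  8.73969550e-02,  1.75237543e-01,  1.65979637e+00,
        1.03969784e-05,  1.57075812e+00]), 'dq': array([-0.00146352, -0.00108982,  0.00300169,  0.00062123,  0.00040244,
        0.00013501]), 'joint_torque': array([-1.07385145e-03, -5.21561944e+01,  4.65652764e+01,  1.60511525e-02,
       -9.18207343e-05, -5.53731695e-06]), 'eef_pos': array([ 0.2043366 , -0.51042213,  0.23067083]), 'tcp_rot': array([-3.08369315e+00, -5.94370509e-01,  3.28474156e-04]), 'force': array([-0.66693304,  0.44040462,  0.31435982]), 'wrist_torque': array([ 0.00741625, -0.02245781, -0.03120772]), 'opening': 0.08534010197360302}
```

View pics/scene0.png

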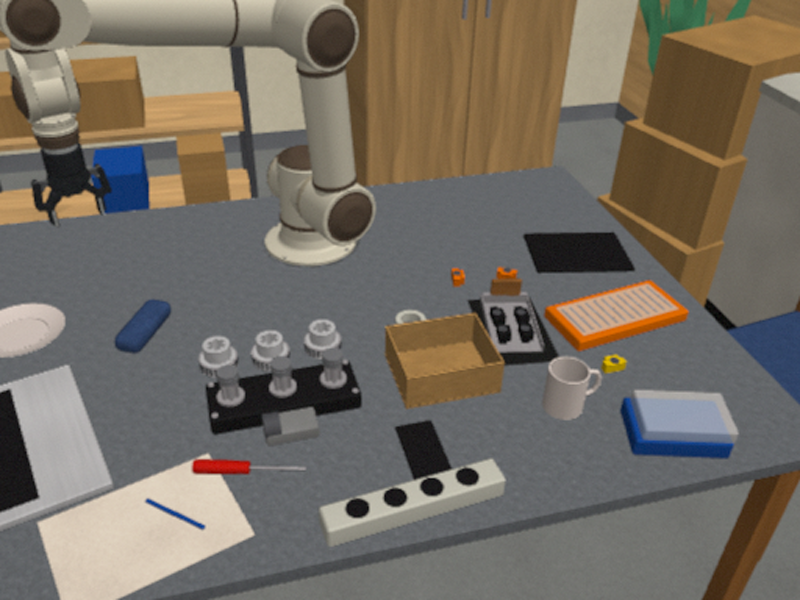

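View pics/top0.png

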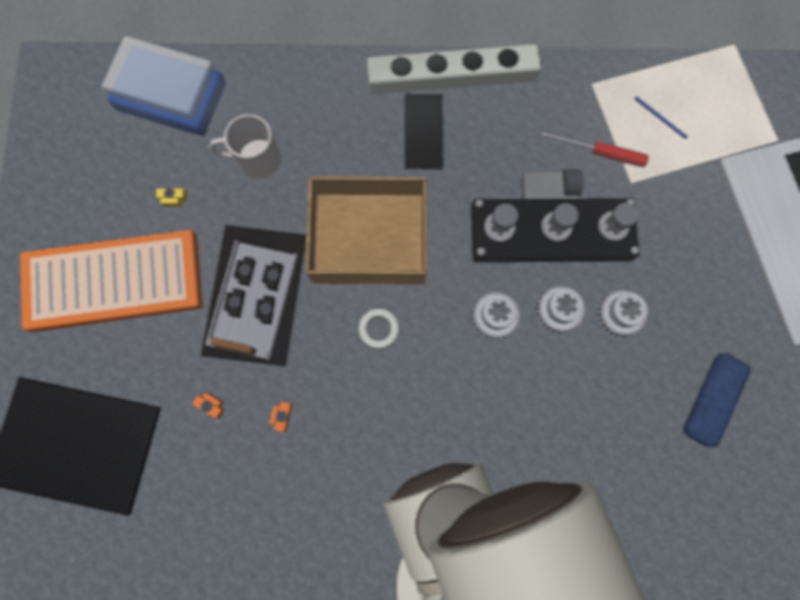

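The pictures show three caps and spindles, three pulleys, four black halves on the tray, and the box. The big black mat at the lower left, the orange and yellow pieces and the phone slab are decoys.

```bash
cat > h.py <<'E'
import numpy as np, cv2
from cell import read_state, eyes, r
def cast(n,uv,z):
    c=eyes.get_calibration(n);R=np.array(c["R"]);t=np.array(c["t"]);uv=np.atleast_2d(uv).astype(float)
    d=np.c_[(uv[:,0]-c["cx"])/c["fx"],(uv[:,1]-c["cy"])/c["fy"],np.ones(len(uv))]@R
    o=-R.T@t; return o+d*((z-o[2])/d[:,2:])
def proj(n,X):
    c=eyes.get_calibration(n);p=np.atleast_2d(X)@np.array(c["R"]).T+np.array(c["t"])
    return np.c_[c["fx"]*p[:,0]/p[:,2]+c["cx"],c["fy"]*p[:,1]/p[:,2]+c["cy"]]
def crop(im,x0,y0,w,h,s): return cv2.resize(im[y0:y0+h,x0:x0+w,::-1],None,fx=s,fy=s,interpolation=cv2.INTER_CUBIC)
E
python3 - <<'E'
from h import *
t=np.load("pics/top0.npy");s=np.load("pics/scene0.npy")
a=np.hstack([crop(t,295,105,130,115,4),crop(t,120,135,80,115,4)[:, :280]])  # 520+280
b=np.hstack([crop(s,120,195,115,80,4),crop(s,285,165,85,80,4)])
b=cv2.copyMakeBorder(b,0,0,0,0,cv2.BORDER_CONSTANT)
cv2.imwrite("pics/c1.png",a);cv2.imwrite("pics/c2.png",b);print(a.shape,b.shape)
E
```

```text
(460, 800, 3) (320, 800, 3)
```

View pics/c1.png

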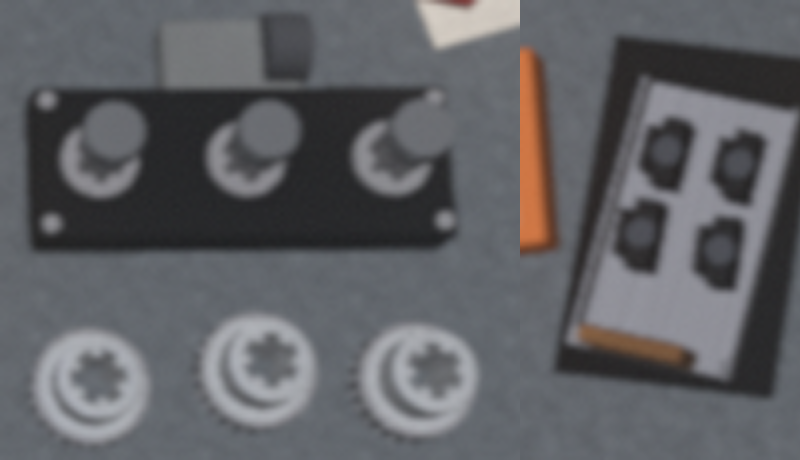

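View pics/c2.png

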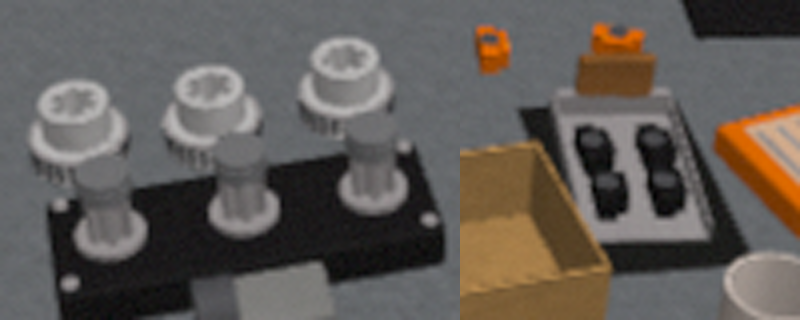

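The crops confirm three caps on the spindles, three new pulleys collar up, and four black halves on the tray, which has its grip board at the robot side.

```bash
python3 - <<'E'
from h import *
np.set_printoptions(precision=4,suppress=True)
T=lambda l,z,o=(295,105):cast("top",(np.array(l)+.5)/4+np.array(o)-.5,z)
print("caps",T([(114,132),(268,130),(425,127)],.106))
print("boss",T([(100,160),(247,158),(393,158)],.046))
print("base corners screws",T([(46,100),(434,97),(51,223),(445,220)],.040))
print("pulley top",T([(98,376),(270,363),(433,371)],.056))
print("pulley flange",T([(92,385),(259,370),(420,380)],.024))
S=lambda l,z,o:cast("scene",(np.array(l)+.5)/4+np.array(o)-.5,z)
print("S caps",S([(104,172),(240,152),(371,129)],.106,(120,195)))
print("S boss",S([(110,232),(244,212),(374,189)],.046,(120,195)))
print("S pulley",S([(74,100),(209,85),(345,58)],.056,(120,195)))
t=np.load("pics/top0.npy")
P=lambda l,z:cast("top",(np.array(l)+.5)*.64-.5,z)
print("bin rim",P([(308,179),(426,178),(427,277),(308,275)],.08))
print("mat",T([(617-520,37),(555-520,368),(775-520,396)],.003,(120,135)), "top right",P([(305,235)],.003))
print("tray floor: left-low, right-low, left-top, right-top",T([(572-520,345),(730-520,380),(645-520,75),(798-520,108)],.015,(120,135)))
print("grip top",T([(580-520,330),(690-520,358)],.068,(120,135)))
print("halves",T([(668-520,150),(740-520,163),(640-520,235),(718-520,252)],.027,(120,135)))
print("tape",P([(378,328)],.024))
E
```

```text
caps [[ 0.5925 -0.0552  0.106 ]
 [ 0.5947 -0.1545  0.106 ]
 [ 0.5976 -0.2561  0.106 ]]
boss [[ 0.5935 -0.0562  0.046 ]
 [ 0.5957 -0.1565  0.046 ]
 [ 0.5966 -0.2564  0.046 ]]
base corners screws [[ 0.6384 -0.0211  0.04  ]
 [ 0.643  -0.29    0.04  ]
 [ 0.5505 -0.0228  0.04  ]
 [ 0.5547 -0.2913  0.04  ]]
pulley top [[ 0.4423 -0.0492  0.056 ]
 [ 0.4517 -0.1625  0.056 ]
 [ 0.4471 -0.2697  0.056 ]]
pulley flange [[ 0.442  -0.0504  0.024 ]
 [ 0.4531 -0.1639  0.024 ]
 [ 0.4469 -0.2729  0.024 ]]
S caps [[ 0.6032 -0.2531  0.106 ]
 [ 0.6041 -0.1544  0.106 ]
 [ 0.6008 -0.0557  0.106 ]]
S boss [[ 0.6016 -0.2551  0.046 ]
 [ 0.6032 -0.1555  0.046 ]
 [ 0.6008 -0.0552  0.046 ]]
S pulley [[ 0.4504 -0.2693  0.056 ]
 [ 0.4562 -0.1623  0.056 ]
 [ 0.4466 -0.0489  0.056 ]]
bin rim [[0.6636 0.2747 0.08  ]
 [0.6673 0.0736 0.08  ]
 [0.4935 0.0724 0.08  ]
 [0.4955 0.2687 0.08  ]]
mat [[0.6057 0.4328 0.003 ]
 [0.3717 0.46   0.003 ]
 [0.3537 0.311  0.003 ]] top right [[0.5883 0.2882 0.003 ]]
tray floor: left-low, right-low, left-top, right-top [[0.3859 0.4459 0.015 ]
 [0.3631 0.3393 0.015 ]
 [0.5744 0.4082 0.015 ]
 [0.5515 0.3014 0.015 ]]
grip top [[0.389  0.4251 0.068 ]
 [0.3715 0.3543 0.068 ]]
halves [[0.5179 0.3863 0.027 ]
 [0.5092 0.3371 0.027 ]
 [0.4589 0.4018 0.027 ]
 [0.4477 0.3489 0.027 ]]
tape [[0.4165 0.1539 0.024 ]]
```

Emit:
apply_moves([
  [[46.2, -8.9, 3, 0, 0, 0.381, 0.7], [46.2, -8.9, 3, 0, 0, 0.381, 0.7], [46.2, -8.9, 3, 0, 0, 0.381, 0.7], [46.2, -8.9, 3, 0, 0, 0.381, 0.7], [46.2, -8.9, 3, 0, 0, 0.381, 0.7], [46.2, -8.9, 3, 0, 0, 0.381, 0.7], [46.2, -8.9, 3, 0, 0, 0.381, 0.7], [46.2, -8.9, 3, 0, 0, 0.381, 0.7], [46.2, -8.9, 3, 0, 0, 0.381, 0.7], [46.2, -8.9, 3, 0, 0, 0.381, 0.7]],
], grip_force=30)

```text
t: 1.35
eef_pos: [0.5999, -0.2564, 0.2008]
tcp_rot: [-3.141, -0.0, 0.002]
force: [-0.6, 0.2, 0.6]
opening: 0.06
```

Emit:
apply_moves([
  [[0, 0, 6, 0, 0, 0, 0.7], [0, 0, 12.4, 0, 0, 0, 0.7], [0, 0, 12.4, 0, 0, 0, 0.7], [0, 0, 12.4, 0, 0, 0, 0.3], [0, 0, 12.4, 0, 0, 0, 0.3], [0, 0, 12.4, 0, 0, 0, 0.3], [0, 0, 12.4, 0, 0, 0, 0.3], [0, 0, 8, 0, 0, 0, 0.3], [0, 0, 2, 0, 0, 0, 0.3], [0, 0, 0, 0, 0, 0, 0.3]],
])

```text
t: 2.6
eef_pos: [0.6013, -0.2567, 0.2068]
tcp_rot: [3.139, -0.0, 0.01]
force: [0.5, 0.3, 0.3]
opening: 0.0438
```

```bash
python3 - <<'E'
from h import *
s=read_state();print(s["opening"],s["force"],s["eef_pos"])
t=eyes.read_camera("top");c=eyes.read_camera("scene")
np.save("pics/t1.npy",t)
cv2.imwrite("pics/c3.png",np.hstack([crop(t,295,60,100,150,4),crop(c,120,140,100,150,4)]))
E
```

```text
0.04382867365964172 [0.52504119 0.27435106 0.26089881] [ 0.60134026 -0.25669306  0.2067864 ]
```

View pics/c3.png

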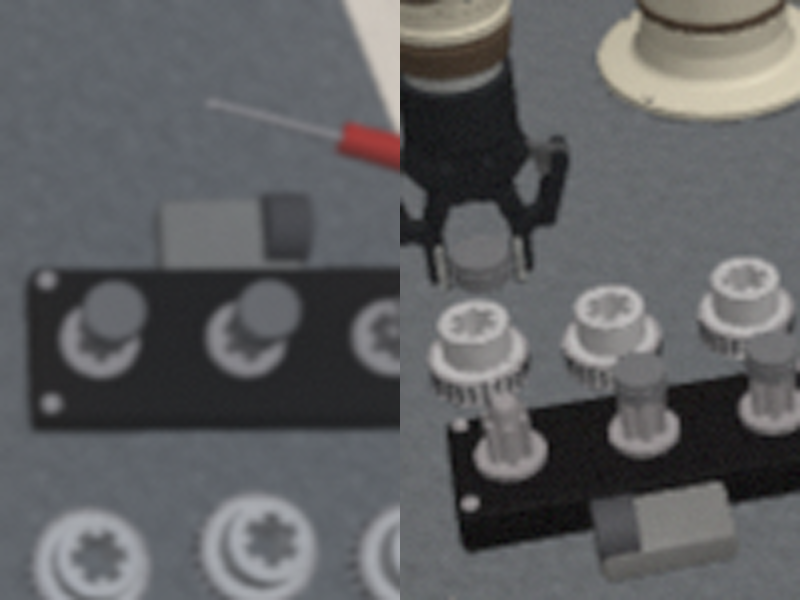

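The cap is held and its spindle is bare. Next I drop it in the box and fetch the second.

Emit:
apply_moves([
  [[-2, -42.8, 0, 0, 0, 0, 0.3], [-2, -42.8, 0, 0, 0, 0, 0.3], [-2, -42.8, 0, 0, 0, 0, 0.3], [-2, -42.8, 0, 0, 0, 0, 0.3], [-2, -42.8, 0, 0, 0, 0, 0.3], [-2, -42.8, 0, 0, 0, 0, 0.3], [-2, -42.8, 0, 0, 0, 0, 0.3], [-2, -42.8, 6, 0, 0, 0, 0.3], [-2, -42.8, 7, 0, 0, 0, 0.3], [-2, -42.8, 7, 0, 0, 0, 0.3]],
])

```text
t: 3.95
eef_pos: [0.5894, 0.0685, 0.1375]
tcp_rot: [-3.095, -0.148, 0.009]
force: [0.4, -0.1, 0.2]
opening: 0.0444
```

Emit:
apply_moves([
  [[0, 0, 0, 0, 0, 0, 0.7], [0, 0, 0, 0, 0, 0, 0.7], [0, 0, -6, 0, 0, 0, 0.7], [2, 32.8, -7, 0, 0, 0, 0.7], [2, 32.8, -7, 0, 0, 0, 0.7], [2, 32.8, -7, 0, 0, 0, 0.7], [2, 32.8, -7, 0, 0, 0, 0.7], [2, 32.8, -7, 0, 0, 0, 0.7], [2, 32.8, -7, 0, 0, 0, 0.7], [2, 32.8, -7, 0, 0, 0, 0.7]],
])

```text
t: 5.2
eef_pos: [0.6418, -0.2588, 0.1948]
tcp_rot: [-3.094, -0.148, 0.006]
force: [0.4, 1.1, -0.4]
opening: 0.0599
```

Emit:
apply_moves([
  [[0, 0, 6, 0, 0, 0, 0.7], [0, 0, 12.4, 0, 0, 0, 0.7], [0, 0, 12.4, 0, 0, 0, 0.7], [0, 0, 12.4, 0, 0, 0, 0.3], [0, 0, 12.4, 0, 0, 0, 0.3], [0, 0, 12.4, 0, 0, 0, 0.3], [0, 0, 12.4, 0, 0, 0, 0.3], [0, 0, 8, 0, 0, 0, 0.3], [0, 0, 2, 0, 0, 0, 0.3], [0, 0, 0, 0, 0, 0, 0.3]],
])

```text
t: 6.45
eef_pos: [0.6426, -0.2584, 0.1996]
tcp_rot: [-3.097, -0.15, -0.002]
force: [0.1, -0.4, -0.7]
opening: 0.0255
```

The travel fell short because a joint speed limit slowed it, and the chained calls went astray. I'll look before doing anything else.

```bash
python3 - <<'E'
from h import *
t=eyes.read_camera("top");c=eyes.read_camera("scene")
np.save("pics/t2.npy",t)
cv2.imwrite("pics/c4.png",np.hstack([crop(t,185,90,160,160,2.5),crop(c,120,150,210,160,2.5)[:, :400]]) )
cv2.imwrite("pics/c4.png",np.vstack([crop(t,185,90,230,120,2.5)[:,:575],crop(c,120,170,230,120,2.5)]))
E
```

```text
(no output)
```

View pics/c4.png

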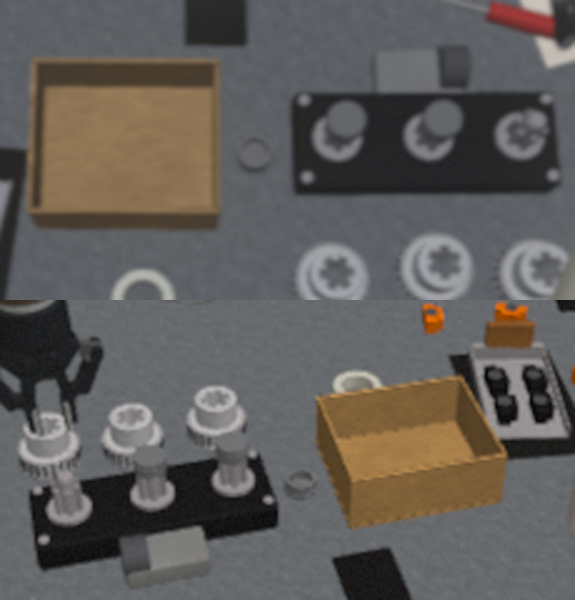

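The second look shows the dropped cap on the table at native top pixel (287,152), between the box and the drive unit. Nothing else is disturbed.

```bash
cat >> h.py <<'E'
from scipy.spatial.transform import Rotation as Ro
def go(x,y,z,yaw=0.,tilt=0.):
    "tool-frame shift (cm) and turn from the present pose to a down-pointing pose; tilt about tool y"
    s=read_state();R0=Ro.from_rotvec(s["tcp_rot"]);R1=Ro.from_euler("z",yaw)*Ro.from_rotvec([np.pi,0,0])*Ro.from_euler("y",tilt)
    d=R0.inv().apply(np.array([x,y,z])-s["eef_pos"])*100
    print("at",s["eef_pos"].round(4),"t",round(s["t"],2),"shift cm",d.round(2),"turn",(R0.inv()*R1).as_rotvec().round(3))
E
python3 - <<'E'
from h import *
print(cast("top",[[287,151.6]],.022),cast("top",[[287,151.6]],.0)); print(cast("scene",[[120+300/2.5,170+182/2.5]],.015))
go(.575,.025,.2,np.pi/2)
go(.5995,-.1555,.2,0)
E
```

```text
[[0.58045094 0.03071229 0.022     ]] [[0.5873053  0.02877934 0.        ]]
[[0.59065839 0.03237746 0.015     ]]
at [ 0.6427 -0.2584  0.1981] t 6.55 shift cm [ -3.99 -28.85   0.99] turn [-0.032 -0.032 -1.474]
at [ 0.6427 -0.2584  0.1981] t 6.55 shift cm [ -3.3  -10.66   0.24] turn [-0.041 -0.     0.097]
```

Emit:
apply_moves([
  [[-2.8, -29.2, 1, -0.032, -0.032, -1.474, 0.8], [-2.8, -29.2, 1, -0.032, -0.032, -1.474, 0.8], [-2.8, -29.2, 1, -0.032, -0.032, -1.474, 0.8], [-2.8, -29.2, 1, -0.032, -0.032, -1.474, 0.8], [-2.8, -29.2, 1, -0.032, -0.032, -1.474, 0.8], [-2.8, -29.2, 1, -0.032, -0.032, -1.474, 0.8], [-2.8, -29.2, 1, -0.032, -0.032, -1.474, 0.8], [-2.8, -29.2, 1, -0.032, -0.032, -1.474, 0.8], [-2.8, -29.2, 1, -0.032, -0.032, -1.474, 0.8], [-2.8, -29.2, 1, -0.032, -0.032, -1.474, 0.8]],
])

```text
t: 7.8
eef_pos: [0.5853, 0.0302, 0.1967]
tcp_rot: [-2.221, -2.214, 0.004]
force: [1.2, -0.1, -0.4]
opening: 0.0681
```

```bash
python3 - <<'E'
from h import *
go(.586,.0295,.2,np.pi/2)
E
```

```text
at [0.5853 0.0302 0.1967] t 7.8 shift cm [-0.07  0.07 -0.33] turn [-0.005 -0.002 -0.003]
```

Emit:
apply_moves([
  [[0, 0.1, 6, 0, 0, 0, 0.8], [0, 0.1, 12, 0, 0, 0, 0.8], [0, 0.1, 17, 0, 0, 0, 0.8], [0, 0.1, 19.1, 0, 0, 0, 0.8], [0, 0.1, 19.1, 0, 0, 0, 0.3], [0, 0.1, 19.1, 0, 0, 0, 0.3], [0, 0.1, 19.1, 0, 0, 0, 0.3], [0, 0.1, 19.1, 0, 0, 0, 0.3], [0, 0.1, 19.1, 0, 0, 0, 0.3], [0, 0.1, 14, 0, 0, 0, 0.3]],
])

```text
t: 9.05
eef_pos: [0.5834, 0.0305, 0.0544]
tcp_rot: [-2.214, -2.216, 0.011]
force: [0.8, 0.1, -0.3]
opening: 0.0399
```

Emit:
apply_moves([
  [[0, 0, -6, 0, 0, 0, 0.3], [0, 0, -12, 0, 0, 0, 0.3], [6, 0, -12, 0, 0, 0, 0.3], [12, 0, -12, 0, 0, 0, 0.3], [13.5, 0, -12, 0, 0, 0, 0.3], [13.5, 0, -12, 0, 0, 0, 0.3], [13.5, 0, -12, 0, 0, 0, 0.3], [13.5, 0, -6, 0, 0, 0, 0.3], [13.5, 0, -5, 0, 0, 0, 0.3], [13.5, 0, -5, 0, 0, 0, 0.3]],
])

```text
t: 10.3
eef_pos: [0.586, 0.1646, 0.1084]
tcp_rot: [-2.219, -2.218, 0.003]
force: [0.0, -0.4, 0.5]
opening: 0.0401
```

Emit:
apply_moves([
  [[0, 0, 0, 0, 0, 0, 0.7], [0, 0, 0, 0, 0, 0, 0.7], [0, 0, -9.2, 0, 0, 0, 0.7], [0, 0, -9.2, 0, 0, 0, 0.7], [-32, 1.35, -9.2, 0, 0, 0, 0.7], [-32, 1.35, -9.2, 0, 0, 0, 0.7], [-32, 1.35, -9.2, 0, 0, 0, 0.7], [-32, 1.35, -9.2, 0, 0, 0, 0.7], [-32, 1.35, -9.2, 0, 0, 0, 0.7], [-32, 1.35, -9.2, 0, 0, 0, 0.7]],
])

```text
t: 11.55
eef_pos: [0.6, -0.1585, 0.1997]
tcp_rot: [-2.223, -2.215, 0.002]
force: [-0.4, 1.1, -0.3]
opening: 0.0598
```

```bash
python3 - <<'E'
from h import *
go(.5995,-.1555,.2,np.pi/2)
E
```

```text
at [ 0.6    -0.1585  0.1997] t 11.55 shift cm [ 0.3  -0.06 -0.03] turn [-0.003 -0.001 -0.004]
```

Emit:
apply_moves([
  [[0, 0, 0, 0, 0, 0, 0.7], [0, 0, 6, 0, 0, 0, 0.7], [0, 0, 12.4, 0, 0, 0, 0.7], [0, 0, 12.4, 0, 0, 0, 0.7], [0, 0, 12.4, 0, 0, 0, 0.3], [0, 0, 12.4, 0, 0, 0, 0.3], [0, 0, 12.4, 0, 0, 0, 0.3], [0, 0, 12.4, 0, 0, 0, 0.3], [0, 0, 6, 0, 0, 0, 0.3], [0, 0, 0, 0, 0, 0, 0.3]],
])

```text
t: 12.8
eef_pos: [0.6008, -0.1543, 0.2047]
tcp_rot: [-2.219, -2.222, -0.001]
force: [1.3, -0.8, -0.7]
opening: 0.0439
```

Emit:
apply_moves([
  [[0, 0, 0, 0, 0, 0, 0.3], [30, -1.4, 0, 0, 0, 0, 0.3], [30, -1.4, 0, 0, 0, 0, 0.3], [30, -1.4, 0, 0, 0, 0, 0.3], [30, -1.4, 0, 0, 0, 0, 0.3], [30, -1.4, 0, 0, 0, 0, 0.3], [30, -1.4, 0, 0, 0, 0, 0.3], [30, -1.4, 0, 0, 0, 0, 0.3], [30, -1.4, 6, 0, 0, 0, 0.3], [30, -1.4, 8, 0, 0, 0, 0.3]],
])

```text
t: 14.05
eef_pos: [0.5848, 0.1438, 0.1174]
tcp_rot: [-2.219, -2.216, 0.006]
force: [-0.7, 1.1, -0.4]
opening: 0.0443
```

Emit:
apply_moves([
  [[0, 0, 0, 0, 0, 0, 0.7], [0, 0, 0, 0, 0, 0, 0.7], [0, 0, -8, 0, 0, 0, 0.7], [0, 0, -8, 0, 0, 0, 0.7], [-20, 1.2, -8, 0, 0, 0, 0.7], [-20, 1.2, -8, 0, 0, 0, 0.7], [-20, 1.2, -8, 0, 0, 0, 0.7], [-20, 1.2, -8, 0, 0, 0, 0.7], [-20, 1.2, -8, 0, 0, 0, 0.7], [-20, 1.2, -8, 0, 0, 0, 0.7]],
])

```text
t: 15.3
eef_pos: [0.5983, -0.0536, 0.2]
tcp_rot: [-2.217, -2.221, 0.001]
force: [-0.2, 0.1, -0.2]
opening: 0.0597
```

Emit:
apply_moves([
  [[0, 0, 0, 0, 0, 0, 0.7], [0, 0, 6, 0, 0, 0, 0.7], [0, 0, 12.4, 0, 0, 0, 0.7], [0, 0, 12.4, 0, 0, 0, 0.7], [0, 0, 12.4, 0, 0, 0, 0.3], [0, 0, 12.4, 0, 0, 0, 0.3], [0, 0, 12.4, 0, 0, 0, 0.3], [0, 0, 12.4, 0, 0, 0, 0.3], [0, 0, 6, 0, 0, 0, 0.3], [0, 0, 0, 0, 0, 0, 0.3]],
])

```text
t: 16.55
eef_pos: [0.5986, -0.0545, 0.2046]
tcp_rot: [-2.219, -2.222, -0.002]
force: [0.6, -0.5, 0.0]
opening: 0.0417
```

Emit:
apply_moves([
  [[0, 0, 0, 0, 0, 0, 0.3], [24, -1.4, 0, 0, 0, 0, 0.3], [24, -1.4, 0, 0, 0, 0, 0.3], [24, -1.4, 0, 0, 0, 0, 0.3], [24, -1.4, 0, 0, 0, 0, 0.3], [24, -1.4, 0, 0, 0, 0, 0.3], [24, -1.4, 0, 0, 0, 0, 0.3], [24, -1.4, 0, 0, 0, 0, 0.3], [24, -1.4, 6, 0, 0, 0, 0.3], [24, -1.4, 8, 0, 0, 0, 0.3]],
])

```text
t: 17.8
eef_pos: [0.5825, 0.1837, 0.1166]
tcp_rot: [-2.218, -2.216, 0.008]
force: [-0.2, 0.2, 0.1]
opening: 0.0415
```

Emit:
apply_moves([
  [[0, 0, 0, 0, 0, 0, 1], [0, 0, 0, 0, 0, 0, 1], [0, 0, -10, 0, 0, 0, 1], [0, 0, -10, 0, 0, 0, 1]],
])

```text
t: 18.3
eef_pos: [0.5847, 0.1851, 0.2246]
tcp_rot: [-2.219, -2.22, -0.004]
force: [0.1, 0.5, -1.0]
opening: 0.0859
```

```bash
cat >> h.py <<'E'
def six(n,im,c,rad):
    "angle (deg, mod 60, world, about c=(x,y,z)) of the bright lobes of a 6-fold ring"
    a=np.radians(np.arange(0,360,2));g=im.astype(np.float32).mean(2);out=[]
    for q in rad:
        P=proj(n,np.c_[c[0]+q*np.cos(a),c[1]+q*np.sin(a),np.full_like(a,c[2])]).astype(np.float32)
        v=cv2.remap(g,P[:,0].reshape(1,-1).copy(),P[:,1].reshape(1,-1).copy(),cv2.INTER_CUBIC)[0]
        f=np.fft.fft(v)/len(v);out.append((round(-np.degrees(np.angle(f[6]))/6%60,1),round(2*abs(f[6]),1)))
    return out
E
python3 - <<'E'
from h import *
t=eyes.read_camera("top");s=eyes.read_camera("scene");np.save("pics/t3.npy",t);np.save("pics/s3.npy",s)
a=crop(t,295,105,130,115,4);b=crop(s,120,195,130,80,4)[:,:280]
cv2.imwrite("pics/c5.png",np.hstack([a,cv2.copyMakeBorder(crop(s,120,195,115,115,4)[:, :],0,0,0,0,0)])[:, :800] if 0 else np.vstack([crop(t,185,105,240,115,3),crop(s,120,195,240,85,3)]))
for c in [(.597,-.0555),(.5995,-.1555),(.600,-.2555)]:
    print("sp top view", six("top",t,(c[0]-.003,c[1],.082),[.013,.0145,.016,.0175]))
for c in [(.4423,-.0492),(.4517,-.1625),(.4471,-.2697)]:
    print("pul", six("top",t,(*c,.056),[.0135,.015,.0165,.018]))
go(.45,-.16,.2,np.pi/2)
E
```

```text
sp top view [(np.float32(58.5), np.float32(8.5)), (np.float32(58.3), np.float32(10.8)), (np.float32(58.5), np.float32(11.7)), (np.float32(58.5), np.float32(10.8))]
sp top view [(np.float32(3.7), np.float32(6.8)), (np.float32(3.3), np.float32(9.5)), (np.float32(3.7), np.float32(10.3)), (np.float32(4.4), np.float32(8.7))]
sp top view [(np.float32(3.3), np.float32(7.0)), (np.float32(3.5), np.float32(8.4)), (np.float32(3.8), np.float32(8.5)), (np.float32(5.3), np.float32(7.4))]
pul [(np.float32(3.0), np.float32(5.8)), (np.float32(2.9), np.float32(8.3)), (np.float32(2.9), np.float32(8.5)), (np.float32(2.5), np.float32(7.0))]
pul [(np.float32(26.9), np.float32(8.2)), (np.float32(27.0), np.float32(10.2)), (np.float32(27.1), np.float32(11.3)), (np.float32(27.2), np.float32(9.8))]
pul [(np.float32(32.8), np.float32(10.9)), (np.float32(33.0), np.float32(13.8)), (np.float32(32.6), np.float32(14.7)), (np.float32(32.7), np.float32(11.9))]
at [0.5858 0.1855 0.227 ] t 18.4 shift cm [-34.56 -13.61   2.45] turn [ 0.005 -0.005  0.   ]
```

View pics/c5.png

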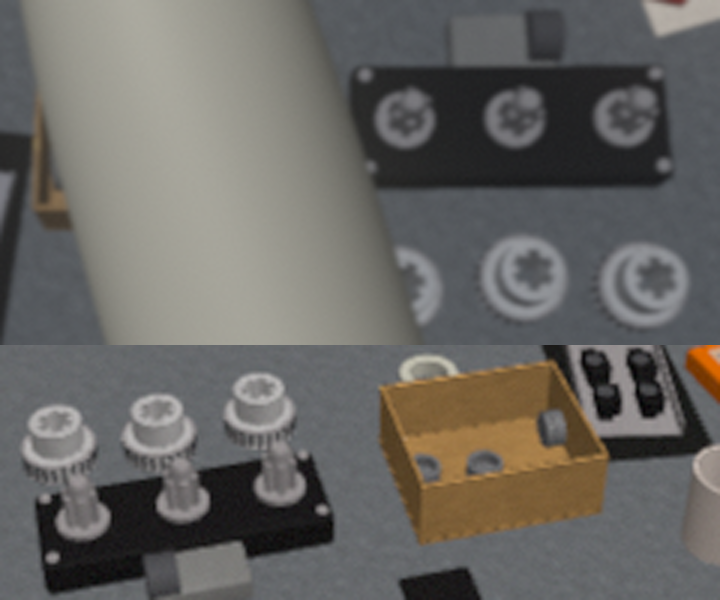

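All three caps are in the box. Next is the middle pulley, gripped with the jaws along x.

Emit:
apply_moves([
  [[-34.8, -13.2, 5.5, 0, 0, 0, 1], [-34.8, -13.2, 5.5, 0, 0, 0, 1], [-34.8, -13.2, 5.5, 0, 0, 0, 1], [-34.8, -13.2, 5.5, 0, 0, 0, 1], [-34.8, -13.2, 5.5, 0, 0, 0, 1], [-34.8, -13.2, 5.5, 0, 0, 0, 1], [-34.8, -13.2, 5.5, 0, 0, 0, 1], [-34.8, -13.2, 5.5, 0, 0, 0, 1], [-34.8, -13.2, 5.5, 0, 0, 0, 1], [-34.8, -13.2, 5.5, 0, 0, 0, 1]],
])

```text
t: 19.65
eef_pos: [0.4526, -0.1617, 0.1649]
tcp_rot: [-2.215, -2.221, 0.002]
force: [0.5, 0.6, 0.5]
opening: 0.0854
```

```bash
python3 - <<'E'
from h import *
go(.454,-.1625,.024,np.pi/2)
t=np.load("pics/top0.npy"); t2=eyes.read_camera("top");d=np.abs(t.astype(int)-t2).sum(2)
for c in [(.4423,-.0492),(.4517,-.1625),(.4471,-.2697)]:
    print("pul", six("top",t,(*c,.056),[.0135,.015,.0165,.018])); u=proj("top",[[*c,.04]])[0].astype(int); print("changed?",d[u[1]-12:u[1]+12,u[0]-12:u[0]+12].mean())
E
```

```text
at [ 0.4526 -0.1617  0.1649] t 19.65 shift cm [-0.11  0.2  14.09] turn [-0.004 -0.002  0.003]
pul [(np.float32(5.5), np.float32(14.4)), (np.float32(5.4), np.float32(19.4)), (np.float32(5.6), np.float32(19.4)), (np.float32(5.5), np.float32(15.8))]
changed? 10.668402777777779
pul [(np.float32(27.2), np.float32(9.4)), (np.float32(27.0), np.float32(11.8)), (np.float32(27.0), np.float32(13.1)), (np.float32(27.1), np.float32(11.3))]
changed? 10.866319444444445
pul [(np.float32(32.8), np.float32(12.2)), (np.float32(33.0), np.float32(15.7)), (np.float32(32.7), np.float32(17.1)), (np.float32(32.7), np.float32(13.9))]
changed? 147.56770833333334
```

Emit:
apply_moves([
  [[0, 0.1, 6, 0, 0, 0, 1], [0, 0.1, 12, 0, 0, 0, 1], [0, 0.1, 13.9, 0, 0, 0, 1], [0, 0.1, 13.9, 0, 0, 0, 1], [0, 0.1, 13.9, 0, 0, 0, 0.4], [0, 0.1, 13.9, 0, 0, 0, 0.4], [0, 0.1, 13.9, 0, 0, 0, 0.4], [0, 0.1, 13.9, 0, 0, 0, 0.4], [0, 0.1, 8, 0, 0, 0, 0.4], [0, 0.1, 0, 0, 0, 0, 0.4]],
], grip_force=70)

```text
t: 20.95
eef_pos: [0.4526, -0.1625, 0.1492]
tcp_rot: [-2.217, -2.219, 0.003]
force: [1.4, -0.8, -1.3]
opening: 0.0569
```

Emit:
apply_moves([
  [[0.7, 14.6, -1, 0, 0, 0, 0.4], [0.7, 14.6, -1, 0, 0, 0, 0.4], [0.7, 14.6, -1, 0, 0, 0, 0.4], [0.7, 14.6, -1, 0, 0, 0, 0.4], [0.7, 14.6, -1, 0, 0, 0, 0.4], [0.7, 14.6, -1, 0, 0, 0, 0.4], [0.7, 14.6, -1, 0, 0, 0, 0.4]],
])

```text
t: 21.82
eef_pos: [0.5985, -0.1558, 0.1572]
tcp_rot: [-2.218, -2.219, 0.002]
force: [0.3, 0.1, -1.5]
opening: 0.057
```

```bash
python3 - <<'E'
from h import *
t=eyes.read_camera("top");s=eyes.read_camera("scene");np.save("pics/t4.npy",t);np.save("pics/s4.npy",s)
q=read_state();print(q["eef_pos"],q["force"],q["tcp_rot"],q["opening"])
p=q["eef_pos"]+[0,0,-.024+.056]
print("expected bore top px", proj("top",[p]),proj("scene",[p, p-[0,0,.056]]))
cv2.imwrite("pics/c6.png",np.hstack([crop(t,330,95,80,120,5),crop(s,140,160,80,120,5)]))
E
```

```text
[ 0.59867113 -0.15575204  0.15696046] [ 0.08971391 -0.13048853 -2.02088853] [-2.21810962e+00 -2.21894738e+00  2.01488683e-03] 0.057055547305531945
expected bore top px [[371.56494799 123.79884156]] [[176.88860929 209.34497   ]
 [178.27830194 224.48491955]]
```

View pics/c6.png

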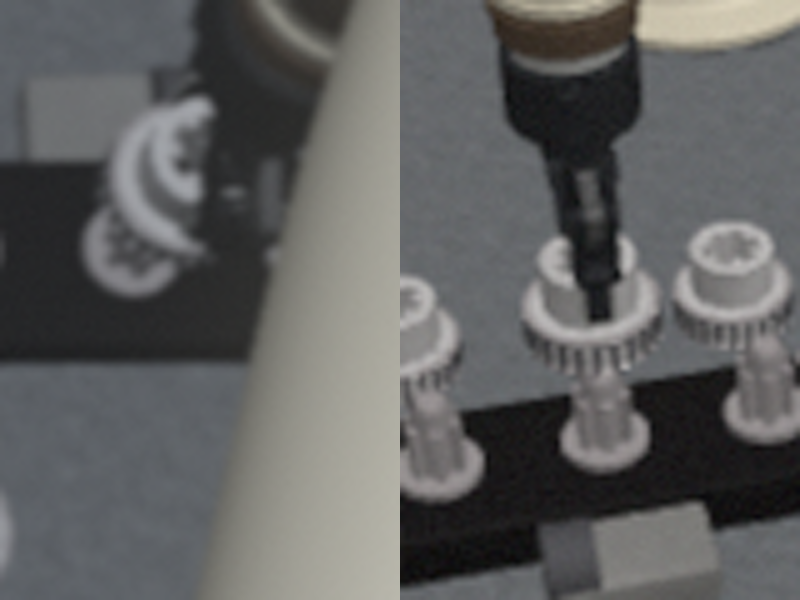

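Emit:
apply_moves([
  [[0, 0, 2, 0, 0, -0.117, 0.4], [0, 0, 2, 0, 0, -0.117, 0.4], [0, 0, 2.5, 0, 0, -0.117, 0.4], [0, 0, 3, 0, 0, -0.117, 0.4], [0, 0, 3.5, 0, 0, -0.117, 0.4], [0, 0, 4, 0, 0, -0.117, 0.4], [0, 0, 4.3, 0, 0, -0.117, 0.4]],
])

```text
t: 22.8
eef_pos: [0.5986, -0.1554, 0.1131]
tcp_rot: [-2.084, -2.344, 0.002]
force: [-1.4, 0.9, -1.7]
opening: 0.0568
```

Emit:
apply_moves([
  [[0, 0, 0.3, 0, 0, 0, 0.4], [0, 0, 0.6, 0, 0, 0, 0.4], [0, 0, 0.9, 0, 0, 0, 0.4], [0, 0, 1.2, 0, 0, 0, 0.4]],
])

```text
t: 23.3
eef_pos: [0.598, -0.1554, 0.1016]
tcp_rot: [-2.083, -2.344, 0.003]
force: [-6.6, 1.3, 2.5]
opening: 0.0566
```

Emit:
apply_moves([
  [[0, -0.1, 0, 0, 0, 0, 0.4], [0, -0.1, 0.3, 0, 0, 0, 0.4], [0, -0.1, 0.8, 0, 0, 0, 0.4], [0, -0.1, 1.3, 0, 0, 0, 0.4]],
])

```text
t: 23.8
eef_pos: [0.5975, -0.1555, 0.0883]
tcp_rot: [-2.084, -2.345, 0.002]
force: [-5.0, 1.7, 0.7]
opening: 0.0569
```

Emit:
apply_moves([
  [[0, -0.1, 0.4, 0, 0, 0, 0.4], [0, -0.1, 0.8, 0, 0, 0, 0.4], [0, -0.1, 1.2, 0, 0, 0, 0.4], [0, -0.1, 1.5, 0, 0, 0, 0.4], [0, -0.1, 1.7, 0, 0, 0, 0.4]],
])

```text
t: 24.42
eef_pos: [0.5969, -0.1554, 0.074]
tcp_rot: [-2.085, -2.346, -0.0]
force: [-10.8, 6.6, 25.4]
opening: 0.0569
```

Emit:
apply_moves([
  [[0, 0, -0.3, 0, 0, 0, 1], [0, 0, -0.3, 0, 0, 0, 1], [0, 0, -0.3, 0, 0, 0, 1], [0, 0, -6, 0, 0, 0, 1], [0, 0, -11, 0, 0, 0, 1], [0, 0, -11, 0, 0, 0, 1]],
])

```text
t: 25.18
eef_pos: [0.5987, -0.1565, 0.1861]
tcp_rot: [2.086, 2.347, 0.003]
force: [-0.3, 0.8, -0.8]
opening: 0.0853
```

```bash
python3 - <<'E'
from h import *
go(.4445,-.049,.165,np.pi/2)
E
```

```text
at [ 0.5987 -0.1565  0.1861] t 25.18 shift cm [ 12.48 -14.06   2.08] turn [ 0.002 -0.     0.118]
```

Emit:
apply_moves([
  [[12.5, -14.1, 0, 0, 0, 0.118, 1], [12.5, -14.1, 2, 0, 0, 0.118, 1], [12.5, -14.1, 2, 0, 0, 0.118, 1], [12.5, -14.1, 2, 0, 0, 0.118, 1], [12.5, -14.1, 2, 0, 0, 0.118, 1], [12.5, -14.1, 2, 0, 0, 0.118, 1], [12.5, -14.1, 2, 0, 0, 0.118, 1]],
])

```text
t: 26.05
eef_pos: [0.4431, -0.0488, 0.1623]
tcp_rot: [-2.219, -2.217, 0.003]
force: [0.4, -0.1, 0.2]
opening: 0.0859
```

```bash
python3 - <<'E'
from h import *
go(.4445,-.049,.026,np.pi/2)
t=eyes.read_camera("top");s=eyes.read_camera("scene");np.save("pics/t5.npy",t);np.save("pics/s5.npy",s)
cv2.imwrite("pics/c7.png",np.hstack([crop(t,295,95,120,130,4)[:, :],crop(s,125,185,80,130,4)]))
E
```

```text
at [ 0.4431 -0.0488  0.1623] t 26.05 shift cm [-0.05  0.21 13.63] turn [-0.005 -0.002 -0.001]
```

View pics/c7.png

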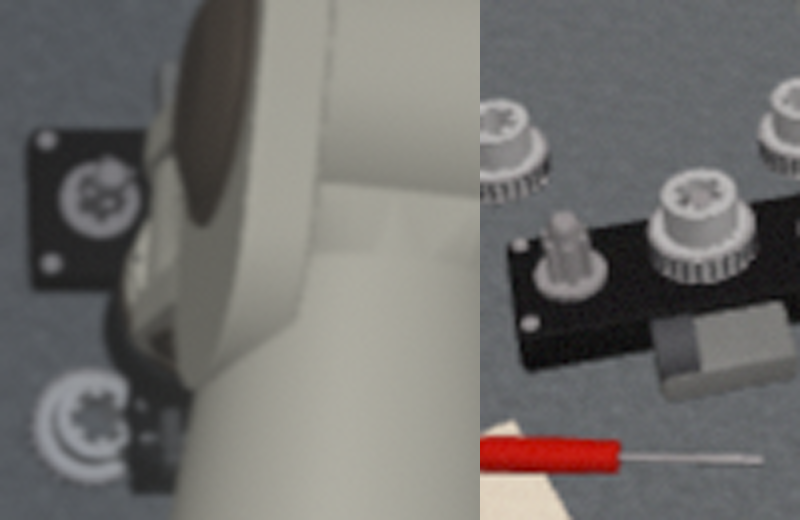

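Pulley B looks home on its boss. Gripping pulley A.

Emit:
apply_moves([
  [[0, 0.1, 6, 0, 0, 0, 1], [0, 0.1, 12, 0, 0, 0, 1], [0, 0.1, 13.7, 0, 0, 0, 1], [0, 0.1, 13.7, 0, 0, 0, 1], [0, 0.1, 13.7, 0, 0, 0, 0.4], [0, 0.1, 13.7, 0, 0, 0, 0.4], [0, 0.1, 13.7, 0, 0, 0, 0.4], [0, 0.1, 13.7, 0, 0, 0, 0.4], [0, 0.1, 8, 0, 0, 0, 0.4], [0, 0.1, 0, 0, 0, 0, 0.4]],
])

```text
t: 27.4
eef_pos: [0.4428, -0.0482, 0.1469]
tcp_rot: [-2.218, -2.218, 0.003]
force: [1.6, -0.4, -2.3]
opening: 0.0556
```

```bash
python3 - <<'E'
from h import *
s=read_state();print(s["opening"],s["force"]);go(.5955,-.0555,.160,np.pi/2+np.radians(23))
E
```

```text
0.05555017394952407 [ 1.56101378 -0.4237947  -2.34956395]
at [ 0.4428 -0.0482  0.1469] t 27.4 shift cm [-0.72 15.26 -1.38] turn [-0.004 -0.003 -0.402]
```

Emit:
apply_moves([
  [[-0.7, 15.15, -1.4, 0, 0, -0.402, 0.4], [-0.7, 15.15, -1.4, 0, 0, -0.402, 0.4], [-0.7, 15.15, -1.4, 0, 0, -0.402, 0.4], [-0.7, 15.15, -1.4, 0, 0, -0.402, 0.4], [-0.7, 15.15, -1.4, 0, 0, -0.402, 0.4], [-0.7, 15.15, -1.4, 0, 0, -0.402, 0.4], [-0.7, 15.15, 1.5, 0, 0, -0.402, 0.4], [-0.7, 15.15, 2.5, 0, 0, -0.402, 0.4], [-0.7, 15.15, 3.1, 0, 0, -0.402, 0.4], [-0.7, 15.15, 3.1, 0, 0, -0.402, 0.4]],
])

```text
t: 28.65
eef_pos: [0.5945, -0.0552, 0.1136]
tcp_rot: [-1.731, -2.616, 0.001]
force: [0.4, -0.1, -3.4]
opening: 0.0557
```

Clear of the nose sides. I'll go on down slowly.

Emit:
apply_moves([
  [[0, 0, 0.3, 0, 0, 0, 0.4], [0, 0, 0.6, 0, 0, 0, 0.4], [0, 0, 0.9, 0, 0, 0, 0.4], [0, 0, 1.2, 0, 0, 0, 0.4], [0, 0, 1.4, 0, 0, 0, 0.4]],
])

```text
t: 29.28
eef_pos: [0.5945, -0.0551, 0.099]
tcp_rot: [-1.731, -2.616, 0.001]
force: [0.2, 0.9, -3.1]
opening: 0.0551
```

Emit:
apply_moves([
  [[0, 0, 0.5, 0, 0, 0, 0.4], [0, 0, 1.0, 0, 0, 0, 0.4], [0, 0, 1.5, 0, 0, 0, 0.4], [0, 0, 1.9, 0, 0, 0, 0.4], [0, 0, 2.3, 0, 0, 0, 0.4], [0, 0, 2.6, 0, 0, 0, 0.4], [0, 0, 2.8, 0, 0, 0, 0.4]],
])

```text
t: 30.15
eef_pos: [0.5945, -0.0551, 0.0743]
tcp_rot: [-1.732, -2.617, -0.001]
force: [-13.0, 2.7, 28.6]
opening: 0.0554
```

Emit:
apply_moves([
  [[0, 0, -0.3, 0, 0, 0, 1], [0, 0, -0.3, 0, 0, 0, 1], [0, 0, -0.3, 0, 0, 0, 1], [0, 0, -6, 0, 0, 0, 1], [0, 0, -11, 0, 0, 0, 1], [0, 0, -11, 0, 0, 0, 1]],
])

```text
t: 30.9
eef_pos: [0.5966, -0.0556, 0.1858]
tcp_rot: [1.733, 2.619, 0.004]
force: [-0.2, -1.1, -0.2]
opening: 0.0856
```

```bash
python3 - <<'E'
from h import *
go(.4485,-.2695,.165,np.pi/2)
t=eyes.read_camera("top");s=eyes.read_camera("scene");np.save("pics/t6.npy",t);np.save("pics/s6.npy",s)
s0=np.load("pics/scene0.npy");print("C changed in scene?",np.abs(s[205:240,125:158].astype(int)-s0[205:240,125:158]).mean())
t0=np.load("pics/top0.npy");print("C in top",np.abs(t[185:215,385:415].astype(int)-t0[185:215,385:415]).mean())
cv2.imwrite("pics/c8.png",np.hstack([crop(t,295,95,130,130,3),crop(s,115,185,130,130,3)]))
E
```

```text
at [ 0.5966 -0.0556  0.1858] t 30.9 shift cm [-13.9  -22.     2.01] turn [ 0.003 -0.001  0.402]
C changed in scene? 20.21933621933622
C in top 28.730740740740742
```

View pics/c8.png

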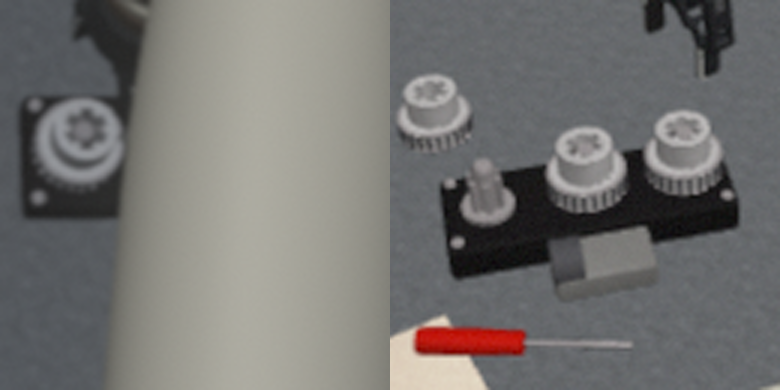

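Pulley C has been knocked: its collar in the scene view moved from native pixel (138,220) to about (128,215). A and B are both seated. I'll clear the arm and remeasure.

Emit:
apply_moves([
  [[28, -4, -2, 0, 0, 0.2, 1], [28, -4, -2, 0, 0, 0.402, 1], [28, -4, -2, 0, 0, 0.402, 1], [28, -4, -2, 0, 0, 0.402, 1], [28, -4, -2, 0, 0, 0.402, 1], [28, -4, -2, 0, 0, 0.402, 1], [28, -4, -2, 0, 0, 0.402, 1], [28, -4, -2, 0, 0, 0.402, 1]],
])

```text
t: 32.0
eef_pos: [0.449, 0.1858, 0.2017]
tcp_rot: [-2.22, -2.216, 0.004]
force: [-0.1, -1.0, 0.3]
opening: 0.0854
```

```bash
python3 - <<'E'
from h import *
t=eyes.read_camera("top");s=eyes.read_camera("scene");np.save("pics/t7.npy",t);np.save("pics/s7.npy",s)
for n,im,o in(("top",t,(360,150,120,90)),("scene",s,(105,195,60,50))):
    x,y,w,h=o;g=im[y:y+h,x:x+w].mean(2);m=(g>150).astype(np.uint8)
    k,l,st,ce=cv2.connectedComponentsWithStats(m);print(n,[(st[i,:5].tolist(),(ce[i]+[x,y]).round(1).tolist()) for i in range(1,k) if st[i,4]>60])
cv2.imwrite("pics/c9.png",np.hstack([crop(t,310,100,130,130,3),crop(s,105,185,130,130,3)]))
E
```

```text
top []
scene [([15, 15, 17, 11, 92], [127.9, 215.1]), ([13, 23, 23, 12, 81], [129.4, 225.2])]
```

View pics/c9.png

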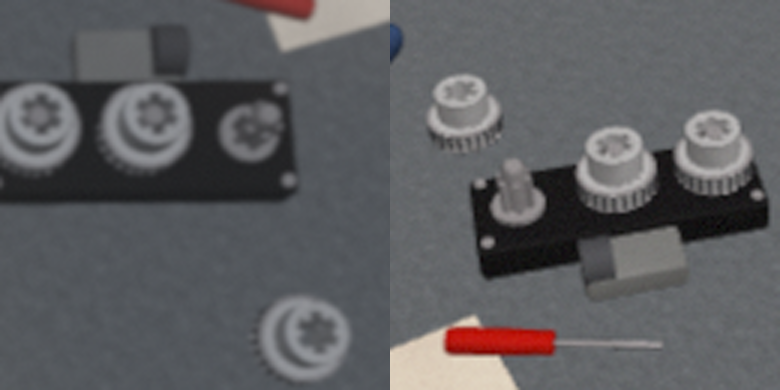

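```bash
python3 - <<'E'
from h import *
t=np.load("pics/t7.npy")
p=cast("top",[[415.3,209.7]],.056)[0];print(p,cast("scene",[[127.9,215.1]],.056))
for d in (0,.0015,-.0015): print(six("top",t,(p[0]+d,p[1]-d,.056),[.0135,.015,.0165]))
for q in [(.594,-.0555),(.5965,-.1555),(.598,-.2555)]: print("sp",six("top",t,(q[0]-.002,q[1],.082),[.0145,.016]))
x,y=p[0]+.002,p[1]
go(x,y,.165,np.pi/2)
E
```

```text
[ 0.41455819 -0.29999219  0.056     ] [[ 0.41916489 -0.29949848  0.056     ]]
[(np.float32(32.6), np.float32(10.2)), (np.float32(32.3), np.float32(13.0)), (np.float32(32.5), np.float32(13.2))]
[(np.float32(34.7), np.float32(5.2)), (np.float32(34.4), np.float32(5.7)), (np.float32(33.5), np.float32(6.6))]
[(np.float32(31.6), np.float32(10.5)), (np.float32(31.9), np.float32(12.9)), (np.float32(31.9), np.float32(13.4))]
sp [(np.float32(58.0), np.float32(3.0)), (np.float32(57.9), np.float32(4.4))]
sp [(np.float32(2.8), np.float32(3.2)), (np.float32(5.4), np.float32(3.1))]
sp [(np.float32(2.2), np.float32(6.5)), (np.float32(3.0), np.float32(5.9))]
at [0.4491 0.1859 0.202 ] t 32.1 shift cm [-48.6   -3.15   3.63] turn [-0.005 -0.002 -0.002]
```

Emit:
apply_moves([
  [[-48.6, -3.1, 0, 0, 0, 0, 1], [-48.6, -3.1, 0, 0, 0, 0, 1], [-48.6, -3.1, 0, 0, 0, 0, 1], [-48.6, -3.1, 0, 0, 0, 0, 1], [-48.6, -3.1, 0, 0, 0, 0, 1], [-48.6, -3.1, 3.5, 0, 0, 0, 1], [-48.6, -3.1, 3.5, 0, 0, 0, 1], [-48.6, -3.1, 3.5, 0, 0, 0, 1], [-48.6, -3.1, 3.5, 0, 0, 0, 1], [-48.6, -3.1, 3.5, 0, 0, 0, 1]],
])

```text
t: 33.35
eef_pos: [0.417, -0.2995, 0.1664]
tcp_rot: [-2.22, -2.216, 0.002]
force: [-0.1, -0.4, 0.2]
opening: 0.0852
```

Emit:
apply_moves([
  [[0, 0, 0, 0, 0, 0, 1], [0, 0, 0, 0, 0, 0, 1], [0, 0, 0, 0, 0, 0, 1]],
])

```text
t: 33.72
eef_pos: [0.4177, -0.2987, 0.1668]
tcp_rot: [-2.218, -2.219, 0.002]
force: [0.3, 0.1, -0.6]
opening: 0.0854
```

```bash
python3 - <<'E'
from h import *
go(.4165,-.2998,.026,np.pi/2)
E
```

```text
at [ 0.4177 -0.2987  0.1668] t 33.73 shift cm [-0.14 -0.07 14.08] turn [-0.004 -0.002  0.001]
```

Emit:
apply_moves([
  [[-0.1, -0.1, 6, 0, 0, 0, 1], [-0.1, -0.1, 12, 0, 0, 0, 1], [-0.1, -0.1, 14.1, 0, 0, 0, 1], [-0.1, -0.1, 14.1, 0, 0, 0, 1], [-0.1, -0.1, 14.1, 0, 0, 0, 0.4], [-0.1, -0.1, 14.1, 0, 0, 0, 0.4], [-0.1, -0.1, 14.1, 0, 0, 0, 0.4], [-0.1, -0.1, 14.1, 0, 0, 0, 0.4], [-0.1, -0.1, 8, 0, 0, 0, 0.4], [-0.1, -0.1, 0, 0, 0, 0, 0.4]],
])

```text
t: 34.98
eef_pos: [0.4161, -0.3, 0.1511]
tcp_rot: [-2.219, -2.218, 0.002]
force: [0.9, -1.7, -1.4]
opening: 0.0569
```

```bash
python3 - <<'E'
from h import *
s=read_state();print(s["opening"],s["force"]);go(.597,-.2558,.162,np.pi/2+.02)
E
```

```text
0.05685478260720282 [ 0.87566625 -1.73302319 -1.38439887]
at [ 0.4161 -0.3     0.1511] t 34.98 shift cm [ 4.43 18.09 -1.15] turn [-0.004 -0.002 -0.02 ]
```

Emit:
apply_moves([
  [[4.4, 18.05, -1.4, 0, 0, -0.02, 0.4], [4.4, 18.05, -1.4, 0, 0, -0.02, 0.4], [4.4, 18.05, -1.4, 0, 0, -0.02, 0.4], [4.4, 18.05, -1.4, 0, 0, -0.02, 0.4], [4.4, 18.05, -1.4, 0, 0, -0.02, 0.4], [4.4, 18.05, -1.4, 0, 0, -0.02, 0.4], [4.4, 18.05, 1.5, 0, 0, -0.02, 0.4], [4.4, 18.05, 2.7, 0, 0, -0.02, 0.4], [4.4, 18.05, 3.5, 0, 0, -0.02, 0.4], [4.4, 18.05, 3.5, 0, 0, -0.02, 0.4]],
])

```text
t: 36.22
eef_pos: [0.5966, -0.2562, 0.1135]
tcp_rot: [-2.196, -2.24, 0.002]
force: [1.4, 0.7, -3.5]
opening: 0.057
```

Emit:
apply_moves([
  [[0, 0, 0.3, 0, 0, 0, 0.4], [0, 0, 0.6, 0, 0, 0, 0.4], [0, 0, 0.9, 0, 0, 0, 0.4], [0, 0, 1.2, 0, 0, 0, 0.4], [0, 0, 1.4, 0, 0, 0, 0.4]],
])

```text
t: 36.85
eef_pos: [0.5971, -0.2562, 0.0995]
tcp_rot: [-2.197, -2.241, 0.001]
force: [4.4, 1.2, 1.6]
opening: 0.0571
```

Emit:
apply_moves([
  [[0, 0.1, 0.5, 0, 0, 0, 0.4], [0, 0.1, 1.0, 0, 0, 0, 0.4], [0, 0.1, 1.5, 0, 0, 0, 0.4], [0, 0.1, 1.9, 0, 0, 0, 0.4], [0, 0.1, 2.3, 0, 0, 0, 0.4], [0, 0.1, 2.6, 0, 0, 0, 0.4], [0, 0.1, 2.8, 0, 0, 0, 0.4]],
])

```text
t: 37.72
eef_pos: [0.5974, -0.256, 0.074]
tcp_rot: [-2.197, -2.241, 0.001]
force: [-10.0, 6.1, 24.0]
opening: 0.0568
```

All three pulleys bottomed at the same height (TCP 0.074). I release this one and move to the tray's grip board.

Emit:
apply_moves([
  [[0, 0, -0.3, 0, 0, 0, 1], [0, 0, -0.3, 0, 0, 0, 1], [0, 0, -0.3, 0, 0, 0, 1], [0, 0, -6, 0, 0, 0, 1], [0, 0, -13, 0, 0, 0, 1], [0, 0, -13, 0, 0, 0, 1]],
])

```text
t: 38.48
eef_pos: [0.5994, -0.257, 0.2067]
tcp_rot: [2.198, 2.241, 0.002]
force: [0.8, -0.2, 1.0]
opening: 0.0855
```

```bash
python3 - <<'E'
from h import *
go(.383,.3905,.2,1.373)
E
```

```text
at [ 0.5994 -0.257   0.2067] t 38.48 shift cm [ 65.17 -20.36   0.57] turn [0.003 0.001 0.217]
```

Emit:
apply_moves([
  [[65.2, -20.4, 0, 0, 0, 0.217, 0.6], [65.2, -20.4, 0, 0, 0, 0.217, 0.6], [65.2, -20.4, 0, 0, 0, 0.217, 0.6], [65.2, -20.4, 0, 0, 0, 0.217, 0.6], [65.2, -20.4, 0, 0, 0, 0.217, 0.6], [65.2, -20.4, 0, 0, 0, 0.217, 0.6], [65.2, -20.4, 0, 0, 0, 0.217, 0.6], [65.2, -20.4, 0, 0, 0, 0.217, 0.6], [65.2, -20.4, 0, 0, 0, 0.217, 0.6], [65.2, -20.4, 0, 0, 0, 0.217, 0.6]],
])

```text
t: 39.72
eef_pos: [0.3986, 0.338, 0.2027]
tcp_rot: [-2.426, -1.989, 0.004]
force: [1.5, 0.3, -0.0]
opening: 0.0511
```

Emit:
apply_moves([
  [[0, 0, 0, 0, 0, 0, 0.6], [0, 0, 0, 0, 0, 0, 0.6], [0, 0, 0, 0, 0, 0, 0.6], [0, 0, 0, 0, 0, 0, 0.6]],
])

```text
t: 40.22
eef_pos: [0.4003, 0.3353, 0.2036]
tcp_rot: [-2.428, -1.987, 0.003]
force: [-0.3, 0.3, -0.3]
opening: 0.0515
```

```bash
python3 - <<'E'
from h import *
go(.383,.3905,.036,1.373)
t=eyes.read_camera("top");s=eyes.read_camera("scene");np.save("pics/t8.npy",t);np.save("pics/s8.npy",s)
cv2.imwrite("pics/c10.png",np.vstack([np.hstack([crop(t,295,95,130,100,3),crop(s,115,185,130,100,3)]),np.hstack([crop(t,110,120,130,100,3),crop(s,280,140,130,100,3)])]))
E
```

```text
at [0.4003 0.3353 0.2036] t 40.23 shift cm [ 5.04 -2.71 16.78] turn [-0.005 -0.001 -0.001]
```

View pics/c10.png

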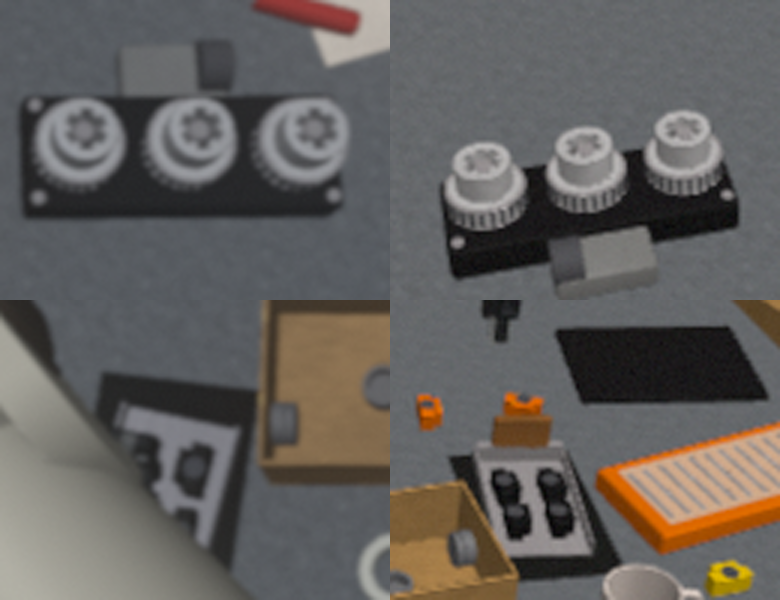

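All three pulleys sit level on their bosses. Now I move over the board and grip the tray.

Emit:
apply_moves([
  [[5, -2.7, 0, 0, 0, 0, 0.5], [5, -2.7, 0, 0, 0, 0, 0.5], [5, -2.7, 6, 0, 0, 0, 0.5], [5, -2.7, 11, 0, 0, 0, 0.5], [5, -2.7, 11, 0, 0, 0, 0.5], [5, -2.7, 11, 0, 0, 0, 0.5]],
], grip_force=110)

```text
t: 41.08
eef_pos: [0.3834, 0.3911, 0.096]
tcp_rot: [-2.426, -1.988, -0.0]
force: [0.8, 0.4, 0.7]
opening: 0.0425
```

```bash
python3 - <<'E'
from h import *
go(.383,.3905,.036,1.373)
s=eyes.read_camera("scene")
cv2.imwrite("pics/c11.png",crop(s,290,130,90,100,5))
E
```

```text
at [0.3834 0.3911 0.096 ] t 41.08 shift cm [-0.08 -0.01  6.  ] turn [-0.003 -0.003 -0.   ]
```

View pics/c11.png

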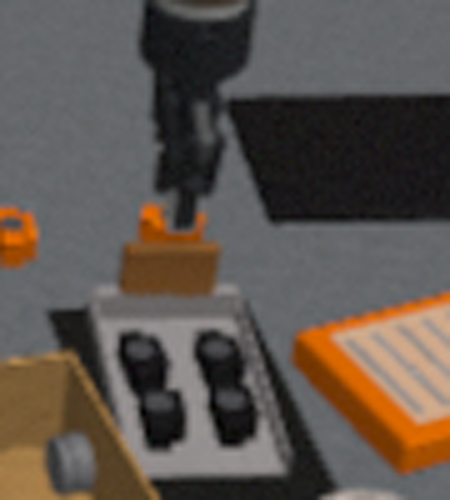

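Emit:
apply_moves([
  [[-0.3, 0, 3, 0, 0, 0, 0.5], [-0.3, 0, 6, 0, 0, 0, 0.5], [-0.3, 0, 6, 0, 0, 0, 0.5], [-0.3, 0, 6, 0, 0, 0, 0], [-0.3, 0, 6, 0, 0, 0, 0], [-0.3, 0, 6, 0, 0, 0, 0], [-0.3, 0, 6, 0, 0, 0, 0], [-0.3, 0, 6, 0, 0, 0, 0]],
])

```text
t: 42.12
eef_pos: [0.3826, 0.389, 0.0362]
tcp_rot: [-2.426, -1.989, -0.002]
force: [-0.7, -0.9, 7.2]
opening: 0.0101
```

```bash
python3 - <<'E'
from h import *
s=read_state();print(s["eef_pos"],s["tcp_rot"],s["opening"],s["force"])
E
```

```text
[0.38257046 0.38898269 0.03623525] [-2.42587942e+00 -1.98851753e+00 -2.21076040e-03] 0.010062121617972685 [-0.72813993 -0.93506562  7.16558636]
```

Emit:
apply_moves([
  [[0, 0, -1, 0, 0, 0, 0], [0, 0, -3, 0, 0, 0, 0], [0, 0, -6, 0, 0, 0, 0], [0, 0, -10, 0, 0, 0, 0], [0, 0, -14, 0, 0, 0, 0], [0, 0, -18, 0, 0, 0, 0], [0, 0, -20, 0, 0, 0, 0], [0, 0, -20, 0, 0, 0, 0]],
])

```text
t: 43.12
eef_pos: [0.3829, 0.388, 0.2355]
tcp_rot: [-2.426, -1.989, -0.001]
force: [0.5, -0.1, -5.5]
opening: 0.0101
```

```bash
python3 - <<'E'
from h import *
s=read_state();print(s["tcp_rot"],s["opening"],s["force"],s["wrist_torque"])
go(.58,.30,.285-.016,0)
# mat outline from first picture
t=np.load("pics/top0.npy");im=eyes.read_camera("scene");np.save("pics/s9.npy",im)
g=t.max(2);m=np.zeros_like(g);m[140:240,120:200]=(g[140:240,120:200]<55)*255
pts=[]
m=cv2.morphologyEx(m,cv2.MORPH_OPEN,np.ones((2,2)))
k,l,st,ce=cv2.connectedComponentsWithStats(m);i=1+np.argmax(st[1:,4]);ys,xs=np.where(l==i);h=cv2.convexHull(np.c_[xs,ys].astype(np.float32))
w=cast("top",h[:,0],.003)[:,:2];print("mat",cv2.minAreaRect((w*1000).astype(np.float32)))
E
```

```text
[-2.42558156e+00 -1.98884539e+00 -7.39959356e-04] 0.010087332052474349 [ 0.54412168 -0.07094034 -5.48678008] [0.06604106 0.40087018 0.07591386]
at [0.3829 0.388  0.2355] t 43.12 shift cm [-4.75 21.04 -3.44] turn [-5.000e-03 -1.000e-03  1.374e+00]
mat ((476.9080810546875, 370.21429443359375), (144.27162170410156, 234.26080322265625), 83.18641662597656)
```

Emit:
apply_moves([
  [[0, 2, -3.4, 0, 0, 0.15, 0], [-1, 5, -3.4, 0, 0, 0.31, 0], [-1.5, 8, -3.4, 0, 0, 0.47, 0], [-2, 11, -3.4, 0, 0, 0.63, 0], [-2.5, 14, -3.4, 0, 0, 0.79, 0], [-3, 17, -3.4, 0, 0, 0.95, 0], [-4, 19, -3.4, 0, 0, 1.1, 0], [-4.7, 21, -3.4, 0, 0, 1.24, 0], [-4.7, 21, -3.4, 0, 0, 1.374, 0], [-4.7, 21, -3.4, 0, 0, 1.374, 0]],
])

```text
t: 44.42
eef_pos: [0.6085, 0.1962, 0.2649]
tcp_rot: [-3.015, -0.404, 0.049]
force: [-0.5, -0.4, -5.3]
opening: 0.0104
```

```bash
python3 - <<'E'
from h import *
s=read_state();print(s["tcp_rot"],s["opening"],s["force"],s["joint_pos"])
go(.58,.30,.269,0)
E
```

```text
[-3.01527963 -0.40383785  0.04941652] 0.010392856041937506 [-0.46768304 -0.44509173 -5.28890408] [0.26626084 0.35385199 0.55403089 1.79007347 0.1024192  3.14059819]
at [0.6085 0.1962 0.2649] t 44.42 shift cm [-1.000e-02 -1.075e+01  6.900e-01] turn [-0.099  0.033  0.266]
```

Joint 6 reached its end stop, so I'll use the other heading: lip along +x with the tray approached radially.

```bash
python3 - <<'E'
from h import *
go(.435,.172,.275,np.pi/2)
E
```

```text
at [0.6085 0.1962 0.2649] t 44.42 shift cm [-17.39  -2.31  -0.45] turn [-0.1   -0.051 -1.303]
```

Emit:
apply_moves([
  [[-1, 0, -0.4, -0.02, -0.01, -0.15, 0], [-3, 0, -0.4, -0.03, -0.01, -0.32, 0], [-6, -0.5, -0.4, -0.04, -0.02, -0.48, 0], [-9, -1, -0.4, -0.05, -0.03, -0.65, 0], [-12, -1.5, -0.4, -0.06, -0.03, -0.82, 0], [-15, -2, -0.4, -0.08, -0.04, -0.99, 0], [-17, -2.3, -0.4, -0.09, -0.05, -1.15, 0], [-17.4, -2.3, -0.4, -0.1, -0.05, -1.303, 0], [-17.4, -2.3, -0.4, -0.1, -0.051, -1.303, 0], [-17.4, -2.3, -0.4, -0.1, -0.051, -1.303, 0]],
])

```text
t: 45.68
eef_pos: [0.4348, 0.1726, 0.2755]
tcp_rot: [2.222, 2.218, 0.002]
force: [1.0, -0.0, -5.1]
opening: 0.0106
```

```bash
python3 - <<'E'
from h import *
s=read_state();print(s["tcp_rot"],s["opening"],s["force"],s["joint_pos"])
go(.435,.172,.275,np.pi/2)
s=read_state();p=s["eef_pos"];R=Ro.from_rotvec(s["tcp_rot"]).as_matrix()
print("tool axes cols",R.round(2).tolist())
im=eyes.read_camera("scene");t=eyes.read_camera("top")
cv2.imwrite("pics/c12.png",np.hstack([crop(im,190,90,200,200,2),crop(t,110,80,200,200,2)]))
E
```

```text
[2.22218250e+00 2.21843322e+00 1.71815106e-03] 0.010584575230102046 [ 0.95211582 -0.04228821 -5.07403785] [ 3.78555274e-01 -8.90021658e-02  8.68875899e-02  1.74504816e+00
 -1.03917645e-03  1.95103938e+00]
at [0.4348 0.1726 0.2755] t 45.67 shift cm [-0.06  0.02  0.05] turn [ 0.002  0.    -0.002]
tool axes cols [[0.0, 1.0, 0.0], [1.0, -0.0, -0.0], [-0.0, 0.0, -1.0]]
```

View pics/c12.png

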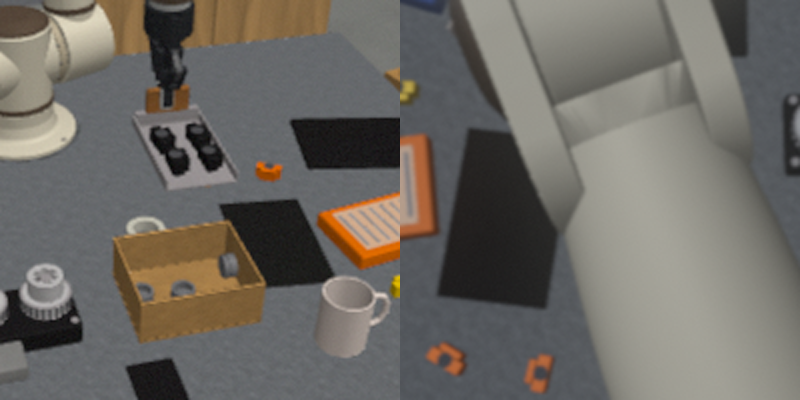

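The tray is level, has all four halves on it, and its lip is over the box. Tipping now.

Emit:
apply_moves([
  [[0, 0, 0, 0.1, 0, 0, 0], [0, 0, 0, 0.25, 0, 0, 0], [0, 0, 0, 0.4, 0, 0, 0], [0, 0, 0, 0.55, 0, 0, 0], [0, 0, 0, 0.7, 0, 0, 0], [0, 0, 0, 0.8, 0, 0, 0], [0, 0, 0, 0.9, 0, 0, 0], [0, 0, 0, 0.9, 0, 0, 0], [0, 0, 0, 0.9, 0, 0, 0], [0, 0, 0, 0.9, 0, 0, 0]],
])

```text
t: 47.02
eef_pos: [0.4003, 0.1699, 0.2111]
tcp_rot: [-1.736, -1.726, 0.739]
force: [25.5, -1.2, 25.3]
opening: 0.0106
```

```bash
python3 - <<'E'
from h import *
s=read_state();print(s["eef_pos"],s["tcp_rot"],s["opening"],s["force"],s["joint_pos"])
im=eyes.read_camera("scene");np.save("pics/s10.npy",im)
cv2.imwrite("pics/c13.png",crop(im,200,90,200,200,3))
E
```

```text
[0.40031824 0.1698648  0.21112894] [-1.73640958 -1.72637727  0.738661  ] 0.010640423207829883 [25.47555062 -1.23097506 25.25910513] [0.26475773 0.53617221 0.43714378 2.27215219 0.20921614 1.75257993]
```

View pics/c13.png

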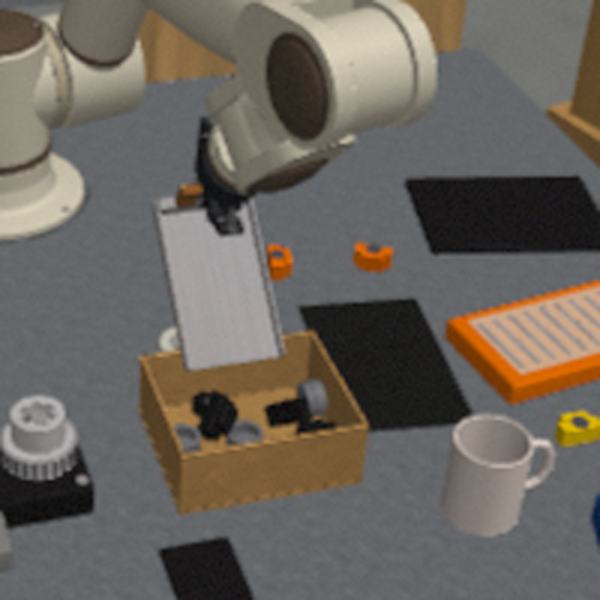

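The halves are in the box and the tray is empty, but the tray now leans on the box rim. I'll back it off upward.

```bash
python3 - <<'E'
from h import *
s=read_state();R=Ro.from_rotvec(s["tcp_rot"])
print("world (-1,0,+6)cm in tool", R.inv().apply([-1,0,6]).round(2))
go(.40,.172,.30,np.pi/2)
E
```

```text
world (-1,0,+6)cm in tool [ 0.06 -5.07 -3.36]
at [0.4003 0.1699 0.2111] t 47.08 shift cm [ 0.33 -6.53 -6.03] turn [-0.821 -0.016 -0.005]
```

Emit:
apply_moves([
  [[0, -1.7, -1.1, 0, 0, 0, 0], [0, -3.4, -2.2, 0, 0, 0, 0], [0.1, -5, -3.4, 0, 0, 0, 0], [0.2, -6, -4.5, -0.15, 0, 0, 0], [0.3, -6.5, -6, -0.3, 0, 0, 0], [0.3, -6.5, -6, -0.45, 0, 0, 0], [0.3, -6.5, -6, -0.6, -0.01, 0, 0], [0.3, -6.5, -6, -0.75, -0.02, 0, 0], [0.3, -6.5, -6, -0.82, -0.016, 0, 0], [0.3, -6.5, -6, -0.82, -0.016, 0, 0]],
])

```text
t: 48.32
eef_pos: [0.3961, 0.172, 0.2986]
tcp_rot: [-2.219, -2.21, 0.022]
force: [-0.3, 0.1, -1.9]
opening: 0.0099
```

```bash
python3 - <<'E'
from h import *
s=read_state();print(s["opening"],s["force"],s["wrist_torque"],s["joint_pos"])
go(.3926,.387,.20,1.373+.08)
E
```

```text
0.009894863114006799 [-0.34884921  0.1278113  -1.93664984] [0.03318136 0.16388428 0.00403896] [ 0.40703377 -0.13925397  0.087573    1.81452137  0.00400942  1.98163449]
at [0.3961 0.172  0.2986] t 48.33 shift cm [21.53 -0.26  9.8 ] turn [-0.017  0.004  0.114]
```

Emit:
apply_moves([
  [[4, 0, 0, -0.01, 0, 0.03, 0], [10, -0.2, 0, -0.017, 0.004, 0.06, 0], [16, -0.4, 3, -0.017, 0.004, 0.119, 0], [20.8, -0.45, 6, -0.017, 0.004, 0.119, 0], [20.8, -0.45, 9.8, -0.017, 0.004, 0.119, 0], [20.8, -0.45, 9.8, -0.017, 0.004, 0.119, 0], [20.8, -0.45, 9.8, -0.017, 0.004, 0.119, 0], [20.8, -0.45, 9.8, -0.017, 0.004, 0.119, 0]],
])

```text
t: 49.32
eef_pos: [0.3925, 0.3796, 0.2011]
tcp_rot: [-2.355, -2.079, -0.002]
force: [0.2, 1.0, -2.2]
opening: 0.01
```

```bash
python3 - <<'E'
from h import *
go(.391,.380,.039,1.452)
im=eyes.read_camera("scene");t=eyes.read_camera("top")
a=crop(im,240,110,160,160,2.5);b=crop(t,110,100,160,160,2.5)
cv2.imwrite("pics/c14.png",np.hstack([a,b]))
E
```

```text
at [0.3925 0.3796 0.2011] t 49.33 shift cm [ 0.   -0.16 16.21] turn [ 0.001 -0.001 -0.005]
```

View pics/c14.png

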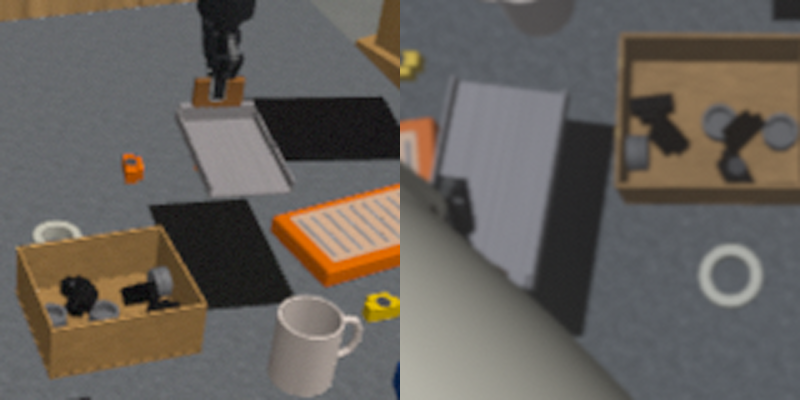

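The box holds three caps and four halves (two pairs in the top view), and the tray is empty. Lowering it onto the mat.

Emit:
apply_moves([
  [[0, -0.1, 4, 0, 0, 0, 0], [0, -0.1, 9, 0, 0, 0, 0], [0, -0.1, 13, 0, 0, 0, 0], [0, -0.1, 15, 0, 0, 0, 0], [0, -0.1, 15.8, 0, 0, 0, 0], [0, -0.1, 16.2, 0, 0, 0, 0], [0, -0.1, 16.5, 0, 0, 0, 0], [0, -0.1, 16.5, 0, 0, 0, 0]],
])

```text
t: 50.42
eef_pos: [0.3918, 0.3805, 0.0393]
tcp_rot: [-2.354, -2.08, -0.006]
force: [-7.3, -8.9, 23.6]
opening: 0.01
```

Emit:
apply_moves([
  [[0, 0, -0.2, 0, 0, 0, 0.15], [0, 0, -0.2, 0, 0, 0, 0.3], [0, 0, -0.2, 0, 0, 0, 0.4], [0, 0, -0.2, 0, 0, 0, 0.45], [0, 0, -4, 0, 0, 0, 0.45], [0, 0, -9, 0, 0, 0, 0.45], [0, 0, -15, 0, 0, 0, 0.45], [0, 0, -18, 0, 0, 0, 0.45]],
])

```text
t: 51.42
eef_pos: [0.3912, 0.3802, 0.2175]
tcp_rot: [-2.354, -2.081, -0.003]
force: [-0.1, 0.3, -0.6]
opening: 0.0384
```

Emit:
apply_moves([
  [[-38, 2, -3, 0, 0, 0, 0.45], [-38, 2, -3, 0, 0, 0, 0.45], [-38, 2, -3, 0, 0, 0, 0.45], [-38, 2, -3, 0, 0, 0, 0.45], [-38, 2, -3, 0, 0, 0, 0.45], [-38, 2, -3, 0, 0, 0, 0.45], [-38, 2, -3, 0, 0, 0, 0.45], [-38, 2, -3, 0, 0, 0, 0.45], [-38, 2, -3, 0, 0, 0, 0.45], [-38, 2, -3, 0, 0, 0, 0.45]],
])

```text
t: 52.68
eef_pos: [0.3641, 0.0014, 0.2443]
tcp_rot: [-2.351, -2.084, 0.003]
force: [0.2, -0.8, 0.1]
opening: 0.0383
```

```bash
python3 - <<'E'
from h import *
s=read_state();print(s["eef_pos"],s["force"])
im=eyes.read_camera("scene");t=eyes.read_camera("top")
np.save("pics/t11.npy",t);np.save("pics/s11.npy",im)
cv2.imwrite("pics/c15.png",np.vstack([crop(t,110,95,266,130,3)[:, :798],crop(im,115,120,266,70,3)[:0],crop(im,115,130,266,70,3)]))
E
```

```text
[0.36406302 0.00140904 0.2442874 ] [ 0.18966501 -0.78386829  0.07466888]
```

View pics/c15.png

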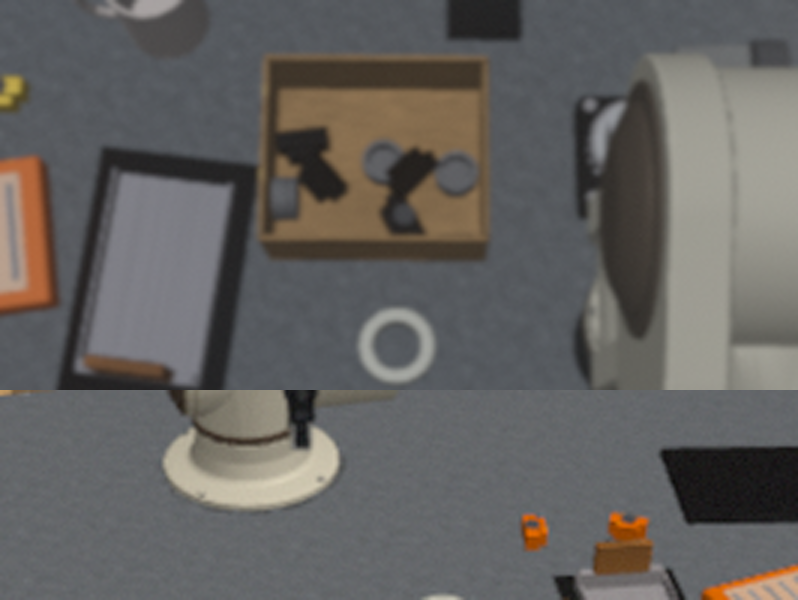

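```bash
python3 - <<'E'
from h import *
t=np.load("pics/t11.npy");s=np.load("pics/s11.npy")
P=lambda l,z:cast("top",(np.array(l)+.5)/3+np.array([110,95])-.5,z)[:,:2]
w=P([(115,168),(235,184),(77,375),(205,387)],.015);print("tray corners",w.round(4).tolist(),"c",w.mean(0))
g=t.max(2);m=np.zeros_like(g);m[135:245,120:200]=(g[135:245,120:200]<55)*255
k,l,st,ce=cv2.connectedComponentsWithStats(cv2.morphologyEx(m,cv2.MORPH_OPEN,np.ones((2,2))));i=1+np.argmax(st[1:,4]);ys,xs=np.where(l==i);h=cv2.convexHull(np.c_[xs,ys].astype(np.float32))
print("mat",cv2.minAreaRect((cast("top",h[:,0],.003)[:,:2]*1000).astype(np.float32)))
a=crop(t,125,135,80,120,5);b=crop(s,300,160,80,120,5);cv2.imwrite("pics/c16.png",np.hstack([a,b]))
E
```

```text
tray corners [[0.5822, 0.4167], [0.5677, 0.3051], [0.3892, 0.4389], [0.3791, 0.3244]] c [0.47953528 0.37127232]
mat ((476.74072265625, 370.37109375), (146.73939514160156, 236.05413818359375), 83.16262817382812)
```

View pics/c16.png

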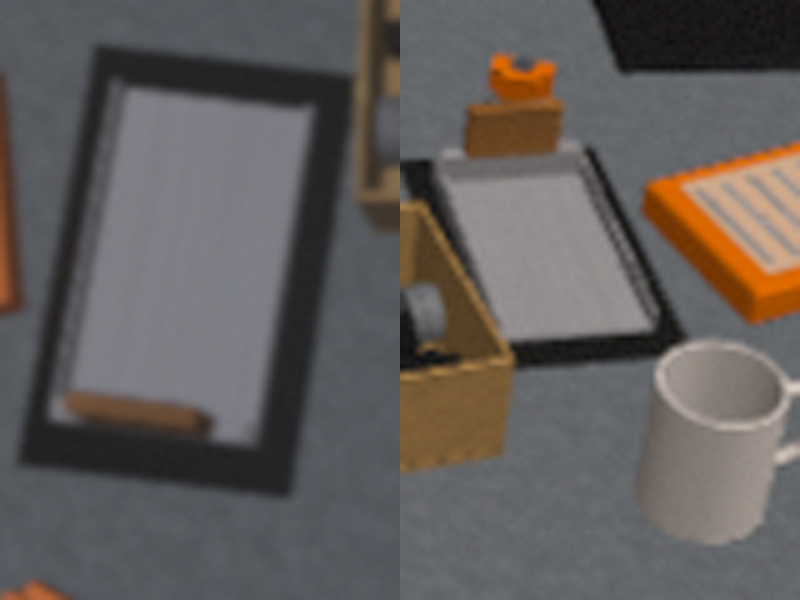

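The tray lies flat and within about 3 mm of the mat's centre. Handing in.

```bash
python3 -c "
from h import *
print(read_state()['t'],r.job_done())"
```

```text
the job is handed in; nothing more can be done
52.775 None
```

The job is handed in at t ≈ 53 s of the 210 s allowed. By my last checks, every part of the task is done.

**What I did**
- **Caps:** all three grey caps are in the scrap box. I released the first one too early, at the box edge, so it landed on the table and I had to pick it up again.
- **Pulleys:** all three are on spindles of their own, collar up. I turned each to the spline angle measured in the top view, and each meshed on the first try, so no to-and-fro turning was needed. One pulley was knocked aside during the run, so I measured it again before gripping it.
- **Old pulley halves:** all four slid off the tray into the scrap box and none missed.
- **Tray:** it is back flat on its own mat, released, with the arm clear.

**What the last checks showed**
- **Seating:** all three pulleys bottomed at the same height (TCP 74 mm) with 24–29 N of contact force. They stand level in both views.
- **Scrap box:** the top view shows three caps and four halves inside.
- **Tray position:** it measures within about 3 mm of the mat's centre.
- **Tape:** I never touched it, and it looks unmoved in the pictures. I did not measure its position again.

**What did not go to plan**
- **Joint 6:** it reached its end stop (3.14 rad) on my first try at turning the tray. I switched to another heading.
- **Tipping:** the arm drifted at the joint 4 limit, so the tray leaned on the box rim with about 36 N for a moment. Only the tray touched the box.

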